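Cap the rollers of a pump rotor in the vise

ROBOT

A 6-joint arm with a two-finger parallel gripper is mounted at the origin on the work surface. World frame = base frame: x ahead of the robot, y to its left, z up, the work surface at z = 0. Lengths are in m, angles in rad, forces in N, time in s.
With the tool pointing down it reaches from about 0.375 to 0.75 m from the base axis. Payload 9 kg.
Tool frame: the origin (TCP) lies on the centre line of the jaws, within the pads' length; the fingertips stand robot.finger_overhang ahead of it and the grasp point (between the pads) lies 2 mm behind it (robot.finger_overhang is the distance from the TCP to the fingertips, in m); z points along the fingers, y is the line along which they close (so a half turn about z gives the same grasp; the last joint's range is limited). The gripper opens to 85 mm and grips with 20 to 120 N. Pads are 22 mm wide; open, the fingers measure 114 mm over their backs; the gripper's body (76 mm by 85 mm) begins 54 mm behind the grasp point. The pads swing forward as they close: fully open they stand 13 mm farther back than shut.
Start: joints at [-1.531, 0.104, 0.097, 1.564, 0, 1.353], TCP at [0.153, -0.58, 0.248] pointing down, gripper open.
Joint ranges: [-2.99, 2.99], [-0.84, 1.86], [-1.1, 1.16], [-1.84, 2.11], [-1.51, 1.56], [-3.14, 3.14]. Speed limits (rad/s): [2.22, 2.22, 2.57, 3.14, 3.14, 3.14].

INTERFACE

Orientations are given as a unit quaternion [w, x, y, z].
In Python, from cell import robot, cams gives the robot as it stands.
- The arm moves only by the tool drive_tool, never from a script. Its arguments are lists of equal length, an entry for each row: "translation": the shift along the tool's x, y, z in units of 250 mm (1.0 is 250 mm), a list of three; "rot": the turn, a rotation vector about the tool's x, y, z in units of pi/2 rad (1.0 is pi/2 rad), a list of three. In form: {"translation": [[tx, ty, tz], ...], "rot": [[rx, ry, rz], ...]}. A call has 1 to 20 rows; each row is the pose to reach, as a shift and turn from the pose commanded when the call began, along the tool's axes at that moment; what a row does not reach only later rows make up. A row lasts 1/8 s, in which the tool goes at most 62.5 mm and 10.7 degrees, less where a joint would pass 70% of its speed; a pose out of reach is approached as far as the arm can. A call with a number of a shift or a turn outside -1 to 1 is refused whole. A call with a gripper value outside its range is refused whole. "gripper" is the opening, from 0 (shut) to 1 (fully open), set as the call begins (left out, the last holds). The fingers move at their own pace and stop on an object; "grip_force" is the grip in N (left out, the last holds). Time passes only in rows, so rows that repeat a pose let the fingers close. It gives the time, the measured TCP pose, the force, the opening and the grip force at its end, in the units of the state.
- robot.sense(): the state, without advancing time (a new reading comes with each control period).
- cams.snapshot(name): name is "side" or "top" or "wrist"; returns a dict with "frame" (420x560x3 uint8, blue, green, red), "fx", "fy", "cx", "cy" (pixels), "dist_coeffs" ([k1, k2, p1, p2, k3] as OpenCV has them; the pictures are not rectified), "R" (3x3) and "t" (3): a world point X has camera coordinates R X + t. Camera axes: x right, y down, z forward; pixel columns grow to the right and rows downward; lengths in m; the calibration is good to about 2 mm. A picture is of the moment at which its call begins. There is no depth.
- robot.job_done(): hands the job in; it is judged then, once.
The state is a dict: "t": time; "joints": joint angles; "qd": joint speeds; "joint_torque": joint torques, N m; "eef_pos": TCP position; "tool_rot": TCP orientation; "force": force on the tool from outside, world axes, zero at the start; "moment": the same for the moment, N m; "finger_gap": opening from 0.0 (shut) to 1.0 (fully open); "grip_force": force on a finger pad.
Only numpy, scipy, OpenCV 4.12 (cv2) and the standard library are available. Lean on these libraries where they do the work, as an engineer would, in place of code of your own. Each camera call takes 0.05 s, during which the arm holds its last target. There are 200 camera calls.

TASK

Set the pump rotor upright in the middle between the jaws of the little vise with its disc lying on the jaw tops, let go of it, and crank the vise until it holds the rotor tight. Then press a brass push-on cap straight down each pin that carries a blue roller until the cap sits fully down on its roller (pins without a roller need none), crank the vise open again and stand the finished rotor upright in the middle of the steel tray. Leave the other things on the bench where they are.

Things in the scene. Friction and masses are not known exactly. Their poses are not given: they have to be found in the camera images.
- vise: blue machine vise, fixed. Origin at bench level under the middle of the clamping place; z up, screw along y, crank at the -y end. Base 130 (x), y -115 to 75. Bed at height 72, jaw tops at 110, jaws 92 wide (x), 28 thick. Fixed jaw's face at y = +20; the moving jaw comes from -y. Screw axis at x = 0, height 91; screw block 50 wide, 113 high, at y -80 to -95
- jaw: the vise's moving jaw; origin at the middle of the top edge of its gripping face (height 110), axes as the vise. It slides along the vise's y, from y = -40 (crank at 0) to -20 (crank at 10.47 rad, tight on the rotor); gap between the jaws = 20 mm minus that y
- crank (a joint): vise crank, 0 to 13.6 rad; growing = clockwise for one who stands at the crank's end looking at the vise = closing, 12 mm a turn; the crank travels with the jaw. Arm straight up at 0, 2 pi, ..; along the vise's +x at pi/2. Takes about 4 N at the grip, stays where left; once the jaws touch the work it goes hard within a tenth of a turn; 10 to 15 N at the grip clamps well
- crank_grip (a point): point to pinch on the crank's black sleeve: a cylinder 22 in diameter lying along the vise's y, 42 off the screw axis, from 40 nearer the vise to 30 beyond this point. It spins freely on its spindle, so it can be pinched from above (closing along the vise's x) and led round the circle without turning the hand
- rotor_hub (a point): pump rotor, 0.55 kg: point to grip on its dark round hub (30 in diameter, from 21 below to 19 above this point); axes are the rotor's, z along its axis. Disc (aluminium, 130 in diameter) top 21 below, underside 31 below. Four plain 8 mm pins with rounded ends on the disc at x = +-34, y = +-34, tips 15 above this point
- rotor: the same rotor; origin at the middle of its foot (65 below rotor_hub), same axes. Its foot is a square block 40 x 40, 34 tall, sides along x and y, below the disc. In the vise the block hangs between the jaws, sides along the jaws (any quarter turn), and the disc's underside lies on the jaw tops, the foot 76 above the bench
- roller1_top (a point): middle of the top of the blue roller (24 in diameter, 24 tall, 10 bore) that sits loose on the rotor's pin at x, y = (+34, +34); the pin's tip stands 12 above it. Absent if that pin has no roller
- roller2_top (a point): middle of the top of the blue roller (24 in diameter, 24 tall, 10 bore) that sits loose on the rotor's pin at x, y = (-34, +34); the pin's tip stands 12 above it. Absent if that pin has no roller
- roller3_top (a point): middle of the top of the blue roller (24 in diameter, 24 tall, 10 bore) that sits loose on the rotor's pin at x, y = (-34, -34); the pin's tip stands 12 above it. Absent if that pin has no roller
- roller4_top (a point): middle of the top of the blue roller (24 in diameter, 24 tall, 10 bore) that sits loose on the rotor's pin at x, y = (+34, -34); the pin's tip stands 12 above it. Absent if that pin has no roller
- cap1_mid (a point): brass-coloured domed push-on cap, 21 in diameter, 16 tall, 16 g, open end down, at first in the dish; this point is half-way up its axis, z up. Bore 10, teeth 3 above the rim. Put on a pin it stops on the rounded end with its rim about 7 above the roller; then 12 to 20 N push it down and it holds. Fully down, its rim rests on the roller, this point 8 above the roller's top
- cap2_mid (a point): brass-coloured domed push-on cap, 21 in diameter, 16 tall, 16 g, open end down, at first in the dish; this point is half-way up its axis, z up. Bore 10, teeth 3 above the rim. Put on a pin it stops on the rounded end with its rim about 7 above the roller; then 12 to 20 N push it down and it holds. Fully down, its rim rests on the roller, this point 8 above the roller's top
- cap3_mid (a point): brass-coloured domed push-on cap, 21 in diameter, 16 tall, 16 g, open end down, at first in the dish; this point is half-way up its axis, z up. Bore 10, teeth 3 above the rim. Put on a pin it stops on the rounded end with its rim about 7 above the roller; then 12 to 20 N push it down and it holds. Fully down, its rim rests on the roller, this point 8 above the roller's top
- cap4_mid (a point): brass-coloured domed push-on cap, 21 in diameter, 16 tall, 16 g, open end down, at first in the dish; this point is half-way up its axis, z up. Bore 10, teeth 3 above the rim. Put on a pin it stops on the rounded end with its rim about 7 above the roller; then 12 to 20 N push it down and it holds. Fully down, its rim rests on the roller, this point 8 above the roller's top
- cap5_mid (a point): brass-coloured domed push-on cap, 21 in diameter, 16 tall, 16 g, open end down, at first in the dish; this point is half-way up its axis, z up. Bore 10, teeth 3 above the rim. Put on a pin it stops on the rounded end with its rim about 7 above the roller; then 12 to 20 N push it down and it holds. Fully down, its rim rests on the roller, this point 8 above the roller's top
- dish: white shallow parts dish, fixed, 140 (x) by 180 (y), rim 10 high, floor 3 thick; origin at the middle of its underside. Five caps start in it: one in the middle, the others about 33 off along its x and 42 off along its y
- tray: steel tray for finished work, fixed, 200 by 200, rim 16 high, floor 3 thick; origin at the middle of its underside
- strip_tube_mid (a point): upright white plastic tube with a blue band, 45 wide, 121 tall; this point is half-way up. Not part of the job
- dropper_mid (a point): small clear dropper bottle, 35 wide, 78 tall, upright; this point is half-way up. Not part of the job
- petri_mid (a point): closed glass petri dish, 94 wide, 15 tall; this point is half-way up. Not part of the job
There are look-alikes about, which are no part of the job. What is shaped like the part that bears roller2_top but turquoise is not meant.

How it is judged:
On the way, in this order (a step that is already met when the one before it is completed fails the run):
1. the rotor stands let go between the open jaws, upright, its disc on the jaw tops (x of rotor_hub in the frame of vise between -0.025 and 0.025 m and y of rotor_hub in the frame of vise between -0.014 and 0.006 m and z of rotor_hub in the frame of vise between 0.137 and 0.146 m and angle between rotor_hub's own z axis and vertical below 0.06 rad and contact force between the fingers and rotor below 0.5 N), for 0.3 s.
2. the vise is cranked tight on the rotor (over 20 N) (x of rotor_hub in the frame of vise between -0.025 and 0.025 m and y of rotor_hub in the frame of vise between -0.014 and 0.006 m and z of rotor_hub in the frame of vise between 0.137 and 0.146 m and angle between rotor_hub's own z axis and vertical below 0.06 rad and y of jaw in the frame of vise between -0.0215 and -0.018 m and contact force between jaw and rotor above 20 N), for 0.3 s.
3. every roller's pin has a cap pressed fully down on the roller, the rotor still clamped (all of step 2 and ((horizontal distance between cap1_mid and roller1_top below 0.003 m and z of cap1_mid in the frame of rotor_hub below 0.013 m and angle between the z axis of cap1_mid and the z axis of rotor_hub, either way round below 0.15 rad) or (horizontal distance between cap2_mid and roller1_top below 0.003 m and z of cap2_mid in the frame of rotor_hub below 0.013 m and angle between the z axis of cap2_mid and the z axis of rotor_hub, either way round below 0.15 rad) or (horizontal distance between cap3_mid and roller1_top below 0.003 m and z of cap3_mid in the frame of rotor_hub below 0.013 m and angle between the z axis of cap3_mid and the z axis of rotor_hub, either way round below 0.15 rad) or (horizontal distance between cap4_mid and roller1_top below 0.003 m and z of cap4_mid in the frame of rotor_hub below 0.013 m and angle between the z axis of cap4_mid and the z axis of rotor_hub, either way round below 0.15 rad) or (horizontal distance between cap5_mid and roller1_top below 0.003 m and z of cap5_mid in the frame of rotor_hub below 0.013 m and angle between the z axis of cap5_mid and the z axis of rotor_hub, either way round below 0.15 rad)) and ((horizontal distance between cap1_mid and roller2_top below 0.003 m and z of cap1_mid in the frame of rotor_hub below 0.013 m and angle between the z axis of cap1_mid and the z axis of rotor_hub, either way round below 0.15 rad) or (horizontal distance between cap2_mid and roller2_top below 0.003 m and z of cap2_mid in the frame of rotor_hub below 0.013 m and angle between the z axis of cap2_mid and the z axis of rotor_hub, either way round below 0.15 rad) or (horizontal distance between cap3_mid and roller2_top below 0.003 m and z of cap3_mid in the frame of rotor_hub below 0.013 m and angle between the z axis of cap3_mid and the z axis of rotor_hub, either way round below 0.15 rad) or (horizontal distance between cap4_mid and roller2_top below 0.003 m and z of cap4_mid in the frame of rotor_hub below 0.013 m and angle between the z axis of cap4_mid and the z axis of rotor_hub, either way round below 0.15 rad) or (horizontal distance between cap5_mid and roller2_top below 0.003 m and z of cap5_mid in the frame of rotor_hub below 0.013 m and angle between the z axis of cap5_mid and the z axis of rotor_hub, either way round below 0.15 rad)) and ((horizontal distance between cap1_mid and roller3_top below 0.003 m and z of cap1_mid in the frame of rotor_hub below 0.013 m and angle between the z axis of cap1_mid and the z axis of rotor_hub, either way round below 0.15 rad) or (horizontal distance between cap2_mid and roller3_top below 0.003 m and z of cap2_mid in the frame of rotor_hub below 0.013 m and angle between the z axis of cap2_mid and the z axis of rotor_hub, either way round below 0.15 rad) or (horizontal distance between cap3_mid and roller3_top below 0.003 m and z of cap3_mid in the frame of rotor_hub below 0.013 m and angle between the z axis of cap3_mid and the z axis of rotor_hub, either way round below 0.15 rad) or (horizontal distance between cap4_mid and roller3_top below 0.003 m and z of cap4_mid in the frame of rotor_hub below 0.013 m and angle between the z axis of cap4_mid and the z axis of rotor_hub, either way round below 0.15 rad) or (horizontal distance between cap5_mid and roller3_top below 0.003 m and z of cap5_mid in the frame of rotor_hub below 0.013 m and angle between the z axis of cap5_mid and the z axis of rotor_hub, either way round below 0.15 rad)) and ((horizontal distance between cap1_mid and roller4_top below 0.003 m and z of cap1_mid in the frame of rotor_hub below 0.013 m and angle between the z axis of cap1_mid and the z axis of rotor_hub, either way round below 0.15 rad) or (horizontal distance between cap2_mid and roller4_top below 0.003 m and z of cap2_mid in the frame of rotor_hub below 0.013 m and angle between the z axis of cap2_mid and the z axis of rotor_hub, either way round below 0.15 rad) or (horizontal distance between cap3_mid and roller4_top below 0.003 m and z of cap3_mid in the frame of rotor_hub below 0.013 m and angle between the z axis of cap3_mid and the z axis of rotor_hub, either way round below 0.15 rad) or (horizontal distance between cap4_mid and roller4_top below 0.003 m and z of cap4_mid in the frame of rotor_hub below 0.013 m and angle between the z axis of cap4_mid and the z axis of rotor_hub, either way round below 0.15 rad) or (horizontal distance between cap5_mid and roller4_top below 0.003 m and z of cap5_mid in the frame of rotor_hub below 0.013 m and angle between the z axis of cap5_mid and the z axis of rotor_hub, either way round below 0.15 rad))), for 0.3 s.
At the end, for the whole second after the job is handed in: The rotor stands upright (within 0.06 rad) and at rest on the floor of the steel tray, its axis within 30 mm of the tray's middle; every pin with a roller has a cap on it, square (0.15 rad) and within 2 mm of fully down; the vise is cranked open again (gap over 41.5 mm) (((horizontal distance between cap1_mid and roller1_top below 0.003 m and z of cap1_mid in the frame of rotor_hub below 0.013 m and angle between the z axis of cap1_mid and the z axis of rotor_hub, either way round below 0.15 rad) or (horizontal distance between cap2_mid and roller1_top below 0.003 m and z of cap2_mid in the frame of rotor_hub below 0.013 m and angle between the z axis of cap2_mid and the z axis of rotor_hub, either way round below 0.15 rad) or (horizontal distance between cap3_mid and roller1_top below 0.003 m and z of cap3_mid in the frame of rotor_hub below 0.013 m and angle between the z axis of cap3_mid and the z axis of rotor_hub, either way round below 0.15 rad) or (horizontal distance between cap4_mid and roller1_top below 0.003 m and z of cap4_mid in the frame of rotor_hub below 0.013 m and angle between the z axis of cap4_mid and the z axis of rotor_hub, either way round below 0.15 rad) or (horizontal distance between cap5_mid and roller1_top below 0.003 m and z of cap5_mid in the frame of rotor_hub below 0.013 m and angle between the z axis of cap5_mid and the z axis of rotor_hub, either way round below 0.15 rad)) and ((horizontal distance between cap1_mid and roller2_top below 0.003 m and z of cap1_mid in the frame of rotor_hub below 0.013 m and angle between the z axis of cap1_mid and the z axis of rotor_hub, either way round below 0.15 rad) or (horizontal distance between cap2_mid and roller2_top below 0.003 m and z of cap2_mid in the frame of rotor_hub below 0.013 m and angle between the z axis of cap2_mid and the z axis of rotor_hub, either way round below 0.15 rad) or (horizontal distance between cap3_mid and roller2_top below 0.003 m and z of cap3_mid in the frame of rotor_hub below 0.013 m and angle between the z axis of cap3_mid and the z axis of rotor_hub, either way round below 0.15 rad) or (horizontal distance between cap4_mid and roller2_top below 0.003 m and z of cap4_mid in the frame of rotor_hub below 0.013 m and angle between the z axis of cap4_mid and the z axis of rotor_hub, either way round below 0.15 rad) or (horizontal distance between cap5_mid and roller2_top below 0.003 m and z of cap5_mid in the frame of rotor_hub below 0.013 m and angle between the z axis of cap5_mid and the z axis of rotor_hub, either way round below 0.15 rad)) and ((horizontal distance between cap1_mid and roller3_top below 0.003 m and z of cap1_mid in the frame of rotor_hub below 0.013 m and angle between the z axis of cap1_mid and the z axis of rotor_hub, either way round below 0.15 rad) or (horizontal distance between cap2_mid and roller3_top below 0.003 m and z of cap2_mid in the frame of rotor_hub below 0.013 m and angle between the z axis of cap2_mid and the z axis of rotor_hub, either way round below 0.15 rad) or (horizontal distance between cap3_mid and roller3_top below 0.003 m and z of cap3_mid in the frame of rotor_hub below 0.013 m and angle between the z axis of cap3_mid and the z axis of rotor_hub, either way round below 0.15 rad) or (horizontal distance between cap4_mid and roller3_top below 0.003 m and z of cap4_mid in the frame of rotor_hub below 0.013 m and angle between the z axis of cap4_mid and the z axis of rotor_hub, either way round below 0.15 rad) or (horizontal distance between cap5_mid and roller3_top below 0.003 m and z of cap5_mid in the frame of rotor_hub below 0.013 m and angle between the z axis of cap5_mid and the z axis of rotor_hub, either way round below 0.15 rad)) and ((horizontal distance between cap1_mid and roller4_top below 0.003 m and z of cap1_mid in the frame of rotor_hub below 0.013 m and angle between the z axis of cap1_mid and the z axis of rotor_hub, either way round below 0.15 rad) or (horizontal distance between cap2_mid and roller4_top below 0.003 m and z of cap2_mid in the frame of rotor_hub below 0.013 m and angle between the z axis of cap2_mid and the z axis of rotor_hub, either way round below 0.15 rad) or (horizontal distance between cap3_mid and roller4_top below 0.003 m and z of cap3_mid in the frame of rotor_hub below 0.013 m and angle between the z axis of cap3_mid and the z axis of rotor_hub, either way round below 0.15 rad) or (horizontal distance between cap4_mid and roller4_top below 0.003 m and z of cap4_mid in the frame of rotor_hub below 0.013 m and angle between the z axis of cap4_mid and the z axis of rotor_hub, either way round below 0.15 rad) or (horizontal distance between cap5_mid and roller4_top below 0.003 m and z of cap5_mid in the frame of rotor_hub below 0.013 m and angle between the z axis of cap5_mid and the z axis of rotor_hub, either way round below 0.15 rad)) and horizontal distance between each of roller1_top, roller2_top, roller3_top, roller4_top and rotor_hub below 0.052 m and horizontal distance between rotor_hub and tray below 0.03 m and angle between rotor_hub's own z axis and vertical below 0.06 rad and height (world z) of rotor_hub below 0.072 m and linear speed of rotor below 0.02 m/s and y of jaw in the frame of vise below -0.0215 m); the robot touches nothing.
It fails at once if the strip tube is knocked over or pushed more than 5 cm (distance of strip_tube_mid from where it was at the start of the episode above 0.05 m or angle between strip_tube_mid's own z axis and vertical above 0.6 rad).
It fails at once if the dropper bottle is knocked over or pushed more than 5 cm (distance of dropper_mid from where it was at the start of the episode above 0.05 m or angle between dropper_mid's own z axis and vertical above 0.6 rad).
It fails at once if the petri dish is knocked over or pushed more than 5 cm (distance of petri_mid from where it was at the start of the episode above 0.05 m or angle between petri_mid's own z axis and vertical above 0.6 rad).
Of roller1, roller2, roller3, roller4 only 2 to 4 are there at a start; the rules pass over those that are not, and their reading is None.
At some moment in a run one of rotor, cap1, cap2, cap3, cap4, cap5 may be knocked a few centimetres aside while the robot is not near it.
It also fails if it takes over 210 s, if anything falls off the work surface, if the arm or the gripper's body presses on something with over 40 N, if the wrist force passes 120 N, or if a joint passes its speed limit or range.

## Working session

There is one attempt and no reset: what is moved stays moved. The work goes in short steps, Python scripts to look and compute and a tool call to move; the robot and the scene stay as the last step left them, time stands still between calls to the robot, and variables do not carry over. Pictures are saved under pics/ and viewed, at most 14 in all, crops included, and the job is handed in when it is done.

Besides the shell and the picture viewer there is one more tool, called by a JSON object that holds its "fn" and its "kwargs". drive_tool: Moves the arm, as the interface text tells. Its arguments: {"type":"object","properties":{"translation":{"type":"array","items":{"type":"array","items":{"type":"number","minimum":-1,"maximum":1}}},"rot":{"type":"array","items":{"type":"array","items":{"type":"number","minimum":-1,"maximum":1}}},"gripper":{"type":"number"},"grip_force":{"type":"number"}},"required":["translation","rot"]}

```bash
mkdir -p pics; ls
cat > h.py <<'E'
import cv2,numpy as np,json
from cell import robot,cams
def snap(n,name=None):
    s=cams.snapshot(n); np.savez(f'/tmp/{name or n}.npz',**s)
    if name: cv2.imwrite(f'pics/{name}.png',s['frame'])
    return s
def load(name): return dict(np.load(f'/tmp/{name}.npz'))
def K(s): return np.array([[s['fx'],0,s['cx']],[0,s['fy'],s['cy']],[0,0,1.]])
def proj(s,X):
    rv,_=cv2.Rodrigues(np.array(s['R'],float)); return cv2.projectPoints(np.array(X,float).reshape(-1,1,3),rv,np.array(s['t'],float),K(s),np.array(s['dist_coeffs'],float))[0].reshape(-1,2)
def ray(s,uv):
    p=cv2.undistortPoints(np.array(uv,float).reshape(-1,1,2),K(s),np.array(s['dist_coeffs'],float)).reshape(-1,2)
    R=np.array(s['R'],float); d=np.c_[p,np.ones(len(p))]@R; return -R.T@np.array(s['t'],float),d
def atz(s,uv,z):
    c,d=ray(s,uv); return c+d*((z-c[2])/d[:,2])[:,None]
E
python3 - <<'E'
from h import *
a=snap('top','top1');b=snap('side','side1');c=snap('wrist','wrist1')
for s in(a,b,c): print(s['fx'],s['R'].round(3).tolist(),(-s['R'].T@s['t']).round(3), s['dist_coeffs'])
print(robot.sense(), robot.finger_overhang)
E
```

```text
pics
416.71251683692805 [[0.026, -1.0, -0.016], [-0.981, -0.023, -0.193], [0.192, 0.02, -0.981]] [ 0.328 -0.008  1.2  ] [-0.02700925  0.          0.          0.          0.        ]
421.3271097634437 [[-0.954, -0.3, -0.008], [-0.136, 0.457, -0.879], [0.267, -0.837, -0.477]] [0.255 0.861 0.601] [0.04321555 0.         0.         0.         0.        ]
367.1354259657732 [[0.256, -0.967, -0.002], [-0.917, -0.243, 0.318], [-0.308, -0.08, -0.948]] [ 0.232 -0.557  0.373] [-0.03428576  0.          0.          0.          0.        ]
{'t': 0.15, 'joints': array([-1.53069698e+00,  1.04564281e-01,  9.66664448e-02,  1.56387954e+00,
       -1.74917422e-05,  1.35313065e+00]), 'qd': array([ 0.000858  , -0.00074219,  0.00259706,  0.00110509, -0.00045946,
        0.00054658]), 'joint_torque': array([ 3.45340173e-03, -5.57354093e+01,  5.04010069e+01,  1.23367872e-02,
       -2.83079571e-04, -1.37684313e-05]), 'eef_pos': array([ 0.15296706, -0.57994293,  0.24770988]), 'tool_rot': array([-4.89370140e-04,  9.91706020e-01,  1.28525990e-01,  3.47818972e-05]), 'force': array([-0.19892967, -0.41091538,  0.65481049]), 'moment': array([ 0.03586016, -0.0787785 ,  0.06010351]), 'grip_force': 0.0, 'finger_gap': 0.9951723845240228} 0.017
```

View pics/top1.png

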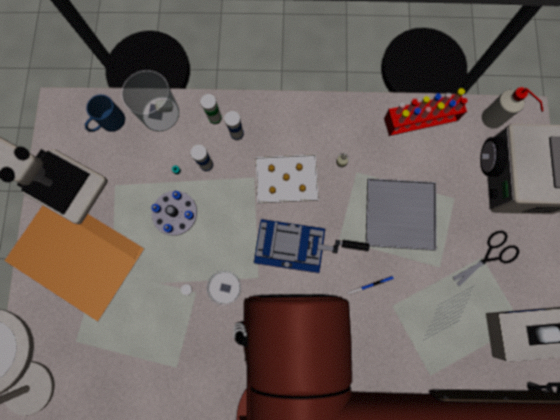

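View pics/side1.png

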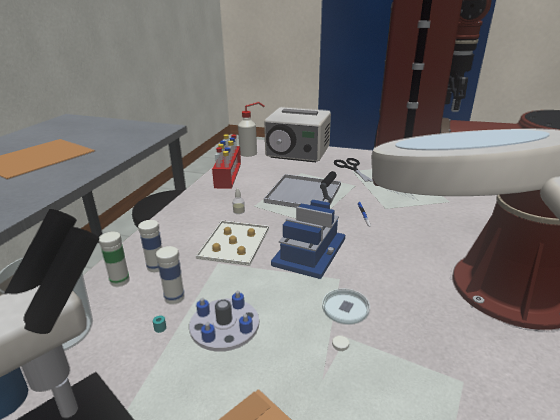

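The top view shows the rotor at about (174,213), the vise at (290,246) with its crank to the right, the dish at (287,179) and the tray at (401,214). The dropper is at (342,159), the petri dish at (224,288), and the tubes at (201,156), (232,122) and (210,107). I'll enlarge the key regions.

Run:
```python
from h import *
a=load('top1');b=load('side1')
f=a['frame'];g=b['frame']
def c(im,x,y,w,h,W,H): return cv2.resize(im[y:y+h,x:x+w],(W,H),interpolation=cv2.INTER_CUBIC)
p=np.vstack([np.hstack([c(f,140,180,70,52.5.__int__(),400,300),c(f,240,195,140,105,400,300)]),
 np.hstack([c(g,180,275,96,72,400,300),c(g,250,160,140,105,400,300)])])
cv2.imwrite('pics/z1.png',cv2.convertScaleAbs(p,alpha=1.5))
# blobs
hsv=cv2.cvtColor(f,cv2.COLOR_BGR2HSV)
for nm,lo,hi in(('brass',(12,120,80),(28,255,255)),('blue',(105,120,60),(130,255,255))):
    m=cv2.inRange(hsv,lo,hi);n,_,st,ce=cv2.connectedComponentsWithStats(m)
    for i in range(1,n):
        if st[i,4]>8: print(nm,st[i].tolist(),ce[i].round(2),atz(a,ce[i],0.06 if nm=='blue' else .011).round(4))
```

```text
brass [458, 88, 7, 8, 28] [460.68  91.64] [[ 0.9496 -0.5253  0.011 ]]
brass [423, 96, 8, 7, 27] [426.3   99.22] [[ 0.9217 -0.4179  0.011 ]]
brass [437, 102, 8, 8, 38] [440.89 105.11] [[ 0.9033 -0.4618  0.011 ]]
brass [402, 109, 8, 9, 36] [405.58 112.64] [[ 0.876  -0.3528  0.011 ]]
brass [269, 165, 5, 6, 26] [271.  167.5] [[0.6929 0.0519 0.011 ]]
brass [297, 164, 5, 6, 26] [299.  166.5] [[ 0.6977 -0.0312  0.011 ]]
brass [284, 174, 5, 6, 26] [286.  176.5] [[0.6661 0.0067 0.011 ]]
brass [300, 185, 5, 6, 26] [302.  187.5] [[ 0.6336 -0.0411  0.011 ]]
brass [270, 187, 5, 6, 26] [272.  189.5] [[0.6256 0.0469 0.011 ]]
brass [5, 206, 138, 115, 8594] [ 74.93 259.03] [[0.4069 0.6097 0.011 ]]
blue [435, 93, 6, 7, 32] [437.5   96.09] [[ 0.908  -0.4345  0.06  ]]
blue [449, 100, 7, 7, 32] [452.25 102.84] [[ 0.8876 -0.4769  0.06  ]]
blue [99, 104, 14, 15, 60] [106.42 112.85] [[0.8367 0.543  0.06  ]]
blue [415, 108, 6, 6, 29] [417.1  110.45] [[ 0.8611 -0.3725  0.06  ]]
blue [86, 116, 8, 9, 17] [ 89.24 119.65] [[0.8145 0.5923 0.06  ]]
blue [172, 191, 9, 8, 46] [176.37 194.74] [[0.5922 0.3146 0.06  ]]
blue [152, 204, 8, 8, 45] [155.73 207.62] [[0.5538 0.3703 0.06  ]]
blue [185, 211, 8, 8, 49] [188.69 214.61] [[0.536  0.2755 0.06  ]]
blue [261, 220, 14, 36, 253] [267.83 236.62] [[0.4794 0.052  0.06  ]]
blue [278, 222, 10, 3, 17] [282.18 223.29] [[0.5176 0.0134 0.06  ]]
blue [164, 224, 8, 8, 45] [167.8  227.69] [[0.4976 0.3315 0.06  ]]
blue [298, 226, 27, 35, 305] [304.79 241.81] [[ 0.4675 -0.05    0.06  ]]
blue [312, 236, 7, 19, 86] [314.72 244.78] [[ 0.46   -0.0774  0.06  ]]
blue [255, 256, 31, 11, 193] [268.52 261.03] [[0.4124 0.0479 0.06  ]]
blue [288, 261, 32, 11, 197] [304.74 266.43] [[ 0.4003 -0.0509  0.06  ]]
blue [380, 277, 13, 6, 33] [386.09 279.21] [[ 0.3713 -0.2708  0.06  ]]
blue [362, 283, 12, 6, 31] [367.58 285.77] [[ 0.3526 -0.2207  0.06  ]]
```

View pics/z1.png

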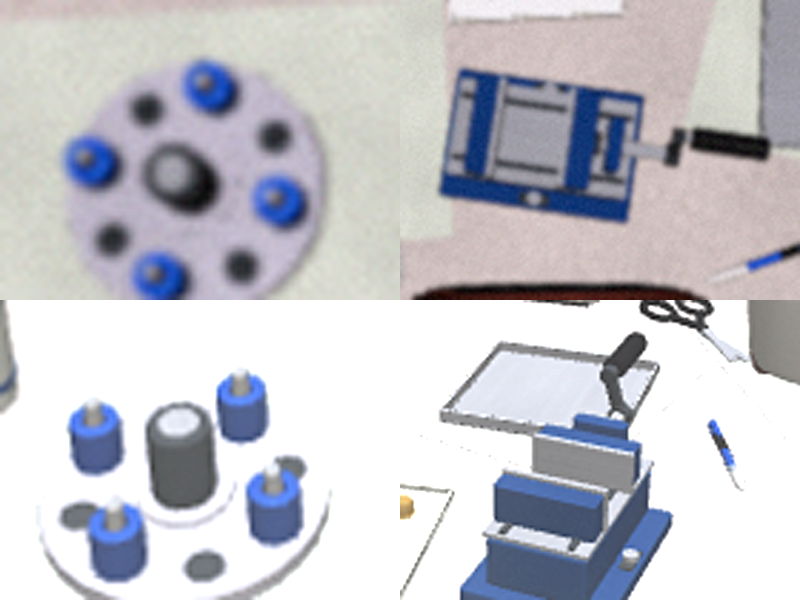

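{"fn": "drive_tool", "kwargs": {"translation": [[0.22, -0.24, 0], [0.44, -0.48, 0], [0.66, -0.72, 0], [0.89, -0.96, -0.2], [0.89, -0.96, -0.2], [0.89, -0.96, -0.2]], "rot": [[0, 0, 0], [0, 0, 0], [0, 0, 0], [0, 0, 0], [0, 0, 0], [0, 0, 0]]}}

```text
t: 0.9
eef_pos: [0.3081, -0.2892, 0.2999]
tool_rot: [0.001, 0.992, 0.13, 0.001]
force: [0.7, 0.4, -0.4]
finger_gap: 1.002
grip_force: 0.0
```

{"fn": "drive_tool", "kwargs": {"translation": [[0.22, -0.24, 0], [0.44, -0.48, 0], [0.66, -0.72, 0], [0.89, -0.96, 0], [0.89, -0.96, 0], [0.89, -0.96, 0], [0.89, -0.96, 0], [0.89, -0.96, 0], [0.89, -0.96, 0]], "rot": [[0, 0, -0.1], [0, 0, -0.2], [0, 0, -0.3], [0, 0, -0.4], [0, 0, -0.5], [0, 0, -0.6], [0, 0, -0.75], [0, 0, -0.75], [0, 0, -0.75]]}}

```text
t: 2.02
eef_pos: [0.4608, -0.0025, 0.2981]
tool_rot: [-0.0, 0.753, 0.658, -0.0]
force: [0.6, 0.0, -0.1]
finger_gap: 0.996
grip_force: 0.0
```

```bash
cat >> h.py <<'E'
from scipy.spatial.transform import Rotation as Ro
def pose(s=None):
    s=s or robot.sense(); q=s['tool_rot']; return np.array(s['eef_pos']),Ro.from_quat([q[1],q[2],q[3],q[0]])
def down(yaw): # tool x at yaw, z down
    return Ro.from_euler('z',yaw,degrees=True)*Ro.from_euler('x',180,degrees=True)
def mv(wps,start=None):
    "wps: (x,y,z,yawdeg,[rows],[step m]) -> rows"
    p0,r0=start or pose(); T=[];W=[]; cp,cr=p0,r0
    for w in wps:
        p=np.array(w[:3]);r=down(w[3]); t=r0.inv().apply(p-p0)/.25; v=(r0.inv()*r).as_rotvec()/(np.pi/2)
        n=w[4] if len(w)>4 and w[4] else int(np.ceil(max(np.linalg.norm(p-cp)/.0625,np.degrees((cr.inv()*r).magnitude())/10.7)))+1
        T.append((t.round(4).tolist(),v.round(3).tolist(),n)); cp,cr=p,r
    for a in T: print(a)
E
python3 - <<'E'
from h import *
s=snap('wrist','w2'); st=robot.sense(); p,r=pose(); print(st['t'],p.round(4),r.as_matrix().round(3).tolist(),st['joints'].round(3)); print((-s['R'].T@s['t']).round(3))
E
```

```text
2.075 [ 0.4608 -0.0026  0.2981] [[0.136, 0.991, -0.0], [0.991, -0.136, -0.0], [-0.0, -0.0, -1.0]] [-0.291 -0.301 -0.193  1.68  -0.     1.416]
[0.472 0.081 0.423]
```

View pics/w2.png

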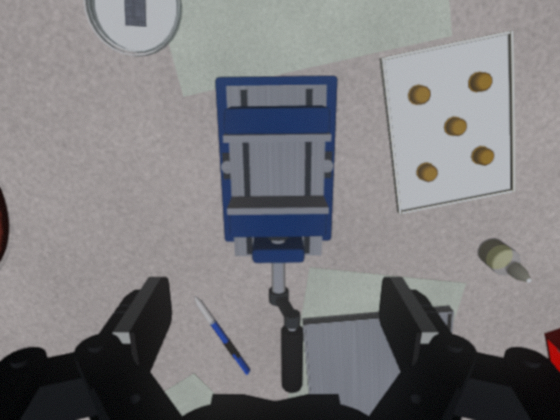

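The wrist view shows the vise at columns 217–337 and rows 76–262, with the crank sleeve at (291,355) and the crank arm running down-right from (278,297). The caps in the dish are at (420,95), (481,82), (456,126), (428,172) and (484,156).

Run:
```python
from h import *
s=load('w2');f=s['frame']
P=np.array([0.457,0.0]);yaw=-7.9
def V(P,yaw,X):
    X=np.array(X,float);R=Ro.from_euler('z',yaw,degrees=True);return R.apply(X)+[P[0],P[1],0]
g=cv2.resize(f[65:265,205:350],None,fx=4,fy=4,interpolation=cv2.INTER_CUBIC); g=cv2.convertScaleAbs(g,alpha=1.8)
g=g[:600];
h=cv2.resize(f[240:400,255:315],None,fx=3.6,fy=3.6,interpolation=cv2.INTER_CUBIC);h=cv2.convertScaleAbs(h,alpha=2.5)[:576]
o=np.zeros((600,800,3),np.uint8);o[:,:580]=g[:600,:580];o[:576,584:584+216]=h
# initial overlay
pts=V(P,yaw,[[x,y,.11] for y in(48,20,-40,-68) for x in(-46,46)]@np.diag([.001,.001,1]))
print(proj(s,pts).round(1).tolist())
for i,q in enumerate(proj(s,pts)):
    c=((q-[205,65])*4+1.5); cv2.drawMarker(o,tuple(int(v) for v in c),(0,255,0),1,14,1)
cv2.imwrite('pics/z2.png',o)
```

```text
[[215.8, 125.4], [325.3, 125.8], [217.3, 158.3], [323.8, 158.7], [220.3, 223.2], [320.8, 223.5], [221.7, 251.0], [319.5, 251.2]]
```

View pics/z2.png

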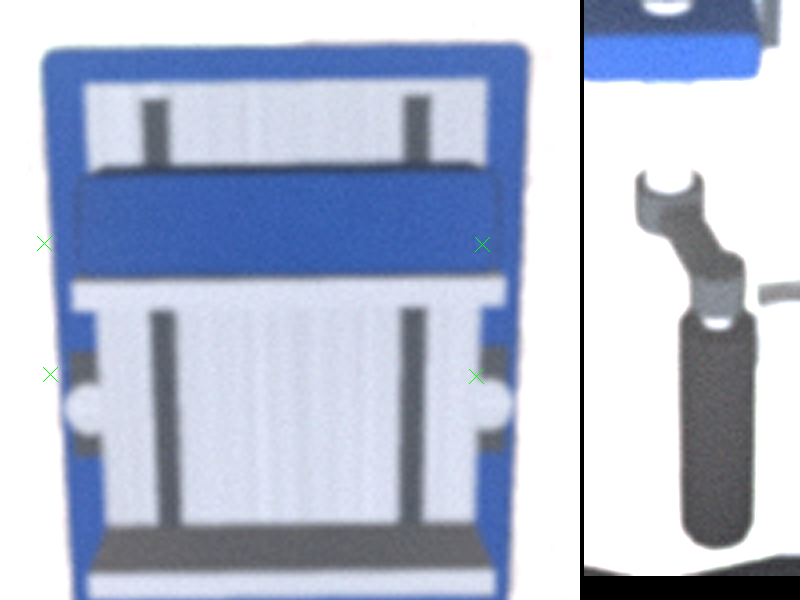

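Run:
```python
from h import *
from scipy.optimize import least_squares as LS
s=load('w2')
def V(v,X): return Ro.from_euler('z',v[2]).apply(np.array(X,float))+[v[0],v[1],0]
X=[[-.046,.02,.11],[.046,.02,.11],[-.046,-.04,.11],[.046,-.04,.11]]
uv=np.array([[222.6,141.6],[330.9,141.1],[226.6,207.4],[328.6,207.1]])
r=LS(lambda v:(proj(s,V(v,X))-uv).ravel(),[.457,0,-.14]);v=r.x
print('vise',v.round(4),np.degrees(v[2]),'res',r.fun.round(1))
r2=LS(lambda u:(proj(s,V(u,[[x,y-(u[3] if y<0 else 0),z] for x,y,z in X]))-uv).ravel(),[.457,0,-.14,0]);print('freegap',r2.x.round(4),r2.fun.round(1))
for z in(.091,.1,.133):
  w=atz(s,[[278.1,293],[291.9,328],[291.9,390.5]],z); print(z,Ro.from_euler('z',-v[2]).apply(w-[v[0],v[1],0]).round(4).tolist())
np.save('/tmp/vise.npy',v)
# top view check
a=load('top1'); print(proj(a,V(v,X)).round(1).tolist())
# dish caps in wrist
hsv=cv2.cvtColor(s['frame'],cv2.COLOR_BGR2HSV);m=cv2.inRange(hsv,(10,120,50),(30,255,255));n,_,st,ce=cv2.connectedComponentsWithStats(m)
for i in range(1,n):
  if st[i,4]>50: print(ce[i].round(1),st[i,4],atz(s,ce[i],.011).round(4))
# rotor fit from top+side roller blobs
b=load('side1');hs=cv2.cvtColor(b['frame'],cv2.COLOR_BGR2HSV);m=cv2.inRange(hs,(105,120,60),(130,255,255));n,_,st,ce=cv2.connectedComponentsWithStats(m)
for i in range(1,n):
  if st[i,4]>40 and 190<ce[i][0]<265 and ce[i][1]>285: print('side',ce[i].round(1),st[i,4])
```

```text
vise [ 0.4647  0.0142 -0.1274] -7.297933940327474 res [ 0.3 -0.3  0.1 -0.5 -0.2  0.6 -0.3  0.2]
freegap [ 0.4647  0.0139 -0.1274 -0.0007] [ 0.4  0.1  0.1 -0.1 -0.3  0.2 -0.3 -0.2]
0.091 [[0.0004, -0.1402, 0.091], [0.0151, -0.1838, 0.091], [0.0159, -0.2709, 0.091]]
0.1 [[0.0004, -0.1346, 0.1], [0.0147, -0.177, 0.1], [0.0154, -0.2617, 0.1]]
0.133 [[0.0002, -0.114, 0.133], [0.013, -0.1521, 0.133], [0.0137, -0.2282, 0.133]]
[[270.8, 256.1], [276.3, 221.8], [293.5, 259.6], [298.7, 225.2]]
[480.8  81. ] 273 [[0.6923 0.0546 0.011 ]]
[420.9  94.3] 212 [[0.6271 0.0488 0.011 ]]
[457.3 126.3] 201 [[0.6674 0.009  0.011 ]]
[483.7 155.6] 217 [[ 0.6986 -0.0282  0.011 ]]
[428.6 172.9] 169 [[ 0.6349 -0.0403  0.011 ]]
side [237.4 297.3] 51
side [201.9 304.8] 52
side [245.2 320.7] 66
side [207.3 329.3] 68
```

The vise is at (0.4647, 0.0142), yaw −7.3°. The crank stands at about 0.33 rad, with the grip at vise y ≈ −0.196. Next I'll go above the rotor.

{"fn": "drive_tool", "kwargs": {"translation": [[0.25, 0.06, 0.1], [0.5, 0.12, 0.2], [0.75, 0.18, 0.2], [1.0, 0.16, 0.2], [1.0, 0.16, 0.2]], "rot": [[0, 0, -0.1], [0, 0, -0.2], [0, 0, -0.3], [0, 0, -0.4], [0, 0, -0.471]]}}

```text
t: 2.7
eef_pos: [0.5337, 0.243, 0.2474]
tool_rot: [-0.001, 0.462, 0.887, -0.0]
force: [-0.1, -0.4, 0.2]
finger_gap: 1.0
grip_force: 0.0
```

Run:
```python
from h import *
mv([(.545,.323,.22,124.6)])
```

```text
([0.2362, 0.2208, 0.1097], [-0.001, -0.001, 0.005], 3)
```

{"fn": "drive_tool", "kwargs": {"translation": [[0.236, 0.22, 0.11], [0.236, 0.22, 0.11], [0.236, 0.22, 0.11]], "rot": [[0, 0, 0.005], [0, 0, 0.005], [0, 0, 0.005]]}}

```text
t: 3.08
eef_pos: [0.5452, 0.3206, 0.2194]
tool_rot: [-0.001, 0.468, 0.884, -0.001]
force: [-0.2, -1.5, -0.1]
finger_gap: 1.003
grip_force: 0.0
```

Run:
```python
from h import *
s=snap('wrist','w3');p,r=pose();print(p.round(4),robot.sense()['joints'].round(2))
hs=cv2.cvtColor(s['frame'],cv2.COLOR_BGR2HSV);m=cv2.inRange(hs,(105,110,40),(130,255,255));n,_,st,ce=cv2.connectedComponentsWithStats(m)
for i in range(1,n):
  if st[i,4]>100: print(ce[i].round(1),st[i])
```

```text
[0.5455 0.3197 0.2202] [ 0.32  0.2   0.15  1.52 -0.    1.3 ]
[231.6 145.4] [216 130  31  32 618]
[319.6 144.6] [305 130  31  31 620]
[235.5 226.1] [221 210  28  33 532]
[316.6 224.9] [304 210  28  32 567]
[ 53.3 313.1] [   0  282  106   72 2057]
```

View pics/w3.png

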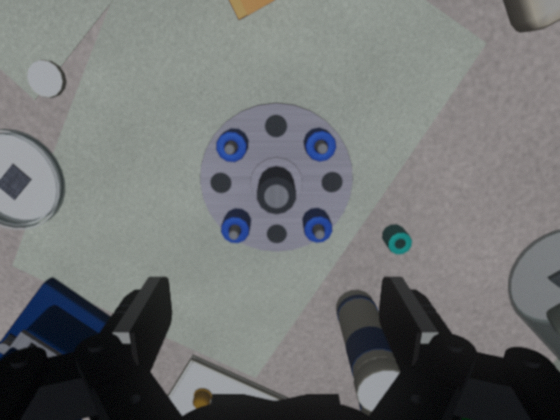

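The view is centred on the rotor, with rollers at (231,146), (320,145), (235,226) and (317,226). The tall blue-banded tube stands at right-below, with its base near (355,310).

```bash
cat >> h.py <<'E'
from scipy.optimize import least_squares as LS
def rotorfit(s,boxes,zf,x0):
    "boxes: (l,t,w,h) of roller blobs in order; pin order found by nearest; zf foot height"
    bc=np.array([[b[0],b[1],b[0]+b[2]-1,b[1]+b[3]-1] for b in boxes],float)
    th=np.linspace(0,2*np.pi,40)
    def boxm(v):
        o=[]
        for px,py in((34,34),(-34,34),(-34,-34),(34,-34)):
            c=np.c_[px+12*np.cos(th),py+12*np.sin(th)]/1000
            X=np.r_[np.c_[c,np.full(40,zf+.044)],np.c_[c,np.full(40,zf+.068)]]
            X=Ro.from_euler('z',v[2]).apply(X)+[v[0],v[1],0]
            q=proj(s,X); o.append(np.r_[q.min(0),q.max(0)])
        return np.array(o)
    def res(v):
        o=boxm(v); d=[]
        for b in bc:
            j=np.argmin(np.abs(o-b).sum(1)); e=o[j]-b; d+=[(e[0]+e[2])/2,(e[1]+e[3])/2]
        return np.array(d)
    r=LS(res,x0); return r.x,r.fun
E
python3 - <<'E'
from h import *
s=load('w3')
B=[[216,130,31,32],[305,130,31,31],[221,210,28,33],[304,210,28,32]]
v,e=rotorfit(s,B,0,[.545,.323,np.radians(34.6)]);print(v.round(4),np.degrees(v[2]),e.round(1))
print('tube base',atz(s,[[355,300],[378,390]],0.0),atz(s,[[378,390]],.121))
mv([(v[0],v[1],.15,np.degrees(v[2])+90),(v[0],v[1],.071,np.degrees(v[2])+90)])
E
```

```text
[0.5444 0.3243 0.6052] 34.674494364002115 [ 0.6  0.  -0.6 -0.1  0.7 -0.  -0.7 -0. ]
tube base [[0.69663037 0.25443717 0.        ]
 [0.79872852 0.17099169 0.        ]] [[0.69347723 0.24798396 0.121     ]]
([0.0179, 0.0071, 0.2807], [-0.001, -0.0, -0.005], 3)
([0.0179, 0.0075, 0.5967], [-0.001, -0.0, -0.005], 3)
```

{"fn": "drive_tool", "kwargs": {"translation": [[0.018, 0.007, 0.2], [0.018, 0.007, 0.4], [0.018, 0.007, 0.55], [0.018, 0.007, 0.6], [0.018, 0.007, 0.6]], "rot": [[0, 0, -0.005], [0, 0, -0.005], [0, 0, -0.005], [0, 0, -0.005], [0, 0, -0.005]]}}

```text
t: 3.75
eef_pos: [0.545, 0.3236, 0.0713]
tool_rot: [0.0, 0.465, 0.885, -0.0]
force: [-0.0, -0.5, 1.2]
finger_gap: 0.999
grip_force: 0.0
```

{"fn": "drive_tool", "kwargs": {"translation": [[0, 0, 0], [0, 0, 0], [0, 0, 0], [0, 0, 0], [0, 0, 0], [0, 0, 0], [0, 0, 0], [0, 0, 0]], "rot": [[0, 0, 0], [0, 0, 0], [0, 0, 0], [0, 0, 0], [0, 0, 0], [0, 0, 0], [0, 0, 0], [0, 0, 0]], "gripper": 0, "grip_force": 80}}

```text
t: 4.75
eef_pos: [0.5449, 0.3242, 0.0719]
tool_rot: [0.0, 0.464, 0.886, 0.0]
force: [-2.7, -1.1, 7.8]
finger_gap: 0.332
grip_force: 78.4
```

Run:
```python
from h import *
v=np.load('/tmp/vise.npy'); c=v[:2]+[.006*np.sin(v[2]),-.006*np.cos(v[2])]; print(c)
mv([(.545,.324,.225,124.7),(c[0],c[1],.225,82.7)])
```

```text
[0.46394263 0.0082623 ]
([-0.0012, 0.0001, -0.6126], [0.0, 0.0, -0.0], 4)
([-0.8556, -0.9849, -0.6124], [0.0, 0.0, 0.466], 7)
```

{"fn": "drive_tool", "kwargs": {"translation": [[0, 0, -0.1], [0, 0, -0.3], [0, 0, -0.5], [0, 0, -0.612], [-0.12, -0.14, -0.612], [-0.24, -0.28, -0.612], [-0.36, -0.42, -0.612], [-0.49, -0.56, -0.612], [-0.61, -0.7, -0.612], [-0.73, -0.84, -0.612], [-0.8, -0.92, -0.612], [-0.855, -0.985, -0.612], [-0.855, -0.985, -0.612], [-0.855, -0.985, -0.612]], "rot": [[0, 0, 0], [0, 0, 0], [0, 0, 0], [0, 0, 0], [0, 0, 0.06], [0, 0, 0.12], [0, 0, 0.18], [0, 0, 0.24], [0, 0, 0.3], [0, 0, 0.36], [0, 0, 0.42], [0, 0, 0.466], [0, 0, 0.466], [0, 0, 0.466]]}}

```text
t: 6.5
eef_pos: [0.4636, 0.0088, 0.2234]
tool_rot: [-0.0, 0.75, 0.661, -0.0]
force: [-0.1, 0.7, -7.0]
finger_gap: 0.325
grip_force: 80.8
```

Run:
```python
from h import *
s=snap('wrist','w4');p,r=pose();print(p.round(4),r.as_matrix().round(3).tolist())
hs=cv2.cvtColor(s['frame'],cv2.COLOR_BGR2HSV);m=cv2.inRange(hs,(105,110,40),(130,255,255));n,_,st,ce=cv2.connectedComponentsWithStats(m)
for i in range(1,n):
  if st[i,4]>100: print(ce[i].round(1),st[i].tolist())
```

```text
[0.4637 0.009  0.2234] [[0.125, 0.992, -0.001], [0.992, -0.125, 0.0], [0.0, -0.001, -1.0]]
[277.  103.8] [203, 89, 146, 56, 2472]
[189.5 210.6] [155, 178, 66, 70, 2825]
[357.8 211.1] [327, 178, 67, 70, 2814]
```

View pics/w4.png

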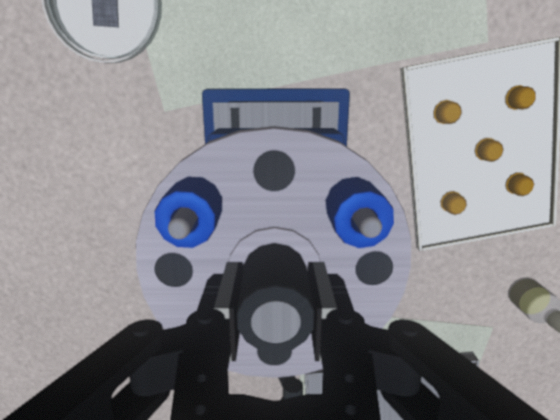

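The rotor hangs level in the hand over the vise. Its rollers are at (187,213) and (360,213), and the dish is intact.

Run:
```python
from h import *
s=load('w4');B=[[155,178,66,70],[327,178,67,70]];p,r=pose()
v,e=rotorfit(s,B,p[2]-.0715,[p[0],p[1],np.radians(-7.3)]);print(v.round(4),np.degrees(v[2]),e.round(1))
V=np.load('/tmp/vise.npy');c=V[:2]+[.006*np.sin(V[2]),-.006*np.cos(V[2])]
# jaw back base corner check
mv([(c[0],c[1],.1481,82.7)])
```

```text
[ 0.4629  0.0096 -0.1254] -7.185483569558943 [-0.1  0.   0.1  0. ]
([-0.0028, 0.0017, 0.3013], [-0.0, -0.0, 0.001], 3)
```

{"fn": "drive_tool", "kwargs": {"translation": [[-0.008, 0.004, 0.1], [-0.008, 0.004, 0.18], [-0.008, 0.004, 0.24], [-0.008, 0.004, 0.28], [-0.008, 0.004, 0.295], [-0.008, 0.004, 0.3], [-0.008, 0.004, 0.302], [-0.008, 0.004, 0.302]], "rot": [[0, 0, 0], [0, 0, 0], [0, 0, 0], [0, 0, 0], [0, 0, 0], [0, 0, 0], [0, 0, 0], [0, 0, 0]]}}

```text
t: 7.55
eef_pos: [0.4647, 0.0062, 0.1487]
tool_rot: [0.0, 0.751, 0.661, 0.0]
force: [1.0, 0.3, -6.9]
finger_gap: 0.328
grip_force: 80.8
```

{"fn": "drive_tool", "kwargs": {"translation": [[0, 0, 0.004], [0, 0, 0.008], [0, 0, 0.008]], "rot": [[0, 0, 0], [0, 0, 0], [0, 0, 0]]}}

```text
t: 7.92
eef_pos: [0.4647, 0.0062, 0.1479]
tool_rot: [0.001, 0.751, 0.661, 0.0]
force: [-6.8, 1.6, 8.5]
finger_gap: 0.328
grip_force: 82.6
```

{"fn": "drive_tool", "kwargs": {"translation": [[0, 0, 0], [0, 0, 0], [0, 0, 0], [0, 0, 0], [0, 0, 0], [0, 0, -0.1], [0, 0, -0.3], [0, 0, -0.5], [0, 0, -0.5], [0, 0, -0.5]], "rot": [[0, 0, 0], [0, 0, 0], [0, 0, 0], [0, 0, 0], [0, 0, 0], [0, 0, 0], [0, 0, 0], [0, 0, 0], [0, 0, 0], [0, 0, 0]], "gripper": 1}}

```text
t: 9.18
eef_pos: [0.4645, 0.0063, 0.2708]
tool_rot: [-0.0, 0.751, 0.661, -0.0]
force: [-0.2, 0.5, -0.2]
finger_gap: 0.995
grip_force: 0.0
```

Run:
```python
from h import *
s=snap('wrist','w5');p,r=pose();print(p.round(4))
hs=cv2.cvtColor(s['frame'],cv2.COLOR_BGR2HSV);m=cv2.inRange(hs,(105,110,40),(130,255,255));n,_,st,ce=cv2.connectedComponentsWithStats(m)
B=[]
for i in range(1,n):
  if 300<st[i,4]<4000: print(st[i].tolist());B.append(st[i])
V=np.load('/tmp/vise.npy');B=[b for b in B if 0.8<b[2]/b[3]<1.25]
v,e=rotorfit(s,B,.076,[V[0],V[1],V[2]]);print(v.round(4),np.degrees(v[2]),e.round(1))
d=Ro.from_euler('z',-V[2]).apply([v[0]-V[0],v[1]-V[1],0]);print('in vise',d.round(4))
g=lambda X:Ro.from_euler('z',V[2]).apply(X)+[V[0],V[1],0]
gp=g([.0137,-.196,0]); 
mv([(gp[0],gp[1],.27,82.7),(gp[0],gp[1],.132,82.7)])
```

```text
[0.4642 0.0064 0.2702]
[210, 86, 128, 49, 1898]
[210, 138, 33, 35, 759]
[306, 138, 34, 36, 760]
[215, 224, 31, 36, 656]
[304, 224, 31, 36, 693]
[248, 271, 54, 15, 745]
[ 0.4639  0.0068 -0.1267] -7.256521043724368 [ 0.7  0.3 -0.5 -0.1  0.4 -0.2 -0.6 -0.2]
in vise [ 0.0001 -0.0075  0.    ]
([-0.7526, 0.0526, 0.0005], [-0.001, -0.0, 0.0], 5)
([-0.7527, 0.0534, 0.5525], [-0.001, -0.0, 0.0], 4)
```

{"fn": "drive_tool", "kwargs": {"translation": [[-0.25, 0.018, 0], [-0.5, 0.036, 0], [-0.753, 0.053, 0], [-0.753, 0.053, 0.2], [-0.753, 0.053, 0.4], [-0.753, 0.053, 0.53], [-0.753, 0.053, 0.564], [-0.753, 0.053, 0.564]], "rot": [[0, 0, 0], [0, 0, 0], [0, 0, 0], [0, 0, 0], [0, 0, 0], [0, 0, 0], [0, 0, 0], [0, 0, 0]]}}

```text
t: 10.22
eef_pos: [0.4535, -0.1819, 0.1301]
tool_rot: [-0.0, 0.751, 0.661, -0.0]
force: [0.2, -0.3, 1.2]
finger_gap: 1.001
grip_force: 0.0
```

{"fn": "drive_tool", "kwargs": {"translation": [[0, 0, 0], [0, 0, 0], [0, 0, 0], [0, 0, 0], [0, 0, 0], [0, 0, 0], [0, 0, 0]], "rot": [[0, 0, 0], [0, 0, 0], [0, 0, 0], [0, 0, 0], [0, 0, 0], [0, 0, 0], [0, 0, 0]], "gripper": 0, "grip_force": 40}}

```text
t: 11.1
eef_pos: [0.4539, -0.1823, 0.1306]
tool_rot: [0.0, 0.751, 0.661, -0.0]
force: [-2.7, -1.0, 5.3]
finger_gap: 0.242
grip_force: 39.1
```

Run:
```python
from h import *
s=snap('wrist','w6');p,r=pose();st=robot.sense();print(p.round(4),st['force'].round(1),st['finger_gap'])
V=np.load('/tmp/vise.npy');print(Ro.from_euler('z',-V[2]).apply(p-[V[0],V[1],0]).round(4))
```

```text
[ 0.4539 -0.1823  0.1306] [-2.5 -0.4  4.5] 0.24577190342717115
[ 0.0143 -0.1963  0.1306]
```

View pics/w6.png

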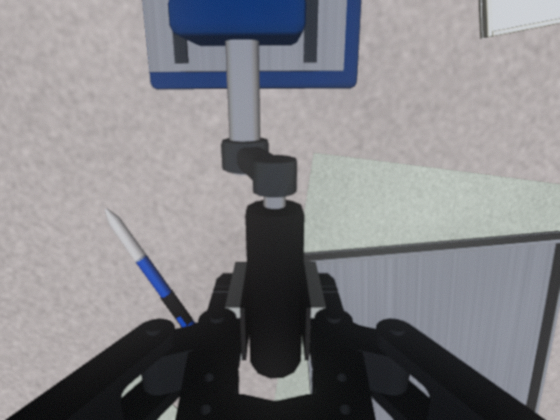

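The sleeve is pinched at image column 275. Now I'll work out the crank circle.

```bash
cat >> h.py <<'E'
def crank(t0,ths,base=None):
    base=t0 if base is None else base
    f=lambda t:np.array([.012*t/2/np.pi,.042*np.sin(t),-.042*np.cos(t)])
    print(json.dumps([((f(t)-f(base))/.25).round(3).tolist() for t in ths]),len(ths))
E
python3 - <<'E'
from h import *
crank(.347,.347+.3*np.arange(1,19))
E
```

```text
[[0.002, 0.044, 0.024], [0.005, 0.079, 0.06], [0.007, 0.102, 0.105], [0.009, 0.111, 0.154], [0.011, 0.104, 0.204], [0.014, 0.084, 0.25], [0.016, 0.05, 0.287], [0.018, 0.007, 0.313], [0.021, -0.041, 0.325], [0.023, -0.091, 0.322], [0.025, -0.138, 0.305], [0.028, -0.178, 0.274], [0.03, -0.207, 0.233], [0.032, -0.223, 0.186], [0.034, -0.224, 0.135], [0.037, -0.21, 0.087], [0.039, -0.182, 0.045], [0.041, -0.143, 0.014]] 18
```

{"fn": "drive_tool", "kwargs": {"translation": [[0.002, 0.044, 0.024], [0.005, 0.079, 0.06], [0.007, 0.102, 0.105], [0.009, 0.111, 0.154], [0.011, 0.104, 0.204], [0.014, 0.084, 0.25], [0.016, 0.05, 0.287], [0.018, 0.007, 0.313]], "rot": [[0, 0, 0], [0, 0, 0], [0, 0, 0], [0, 0, 0], [0, 0, 0], [0, 0, 0], [0, 0, 0], [0, 0, 0]]}}

```text
t: 12.15
eef_pos: [0.4555, -0.1776, 0.0511]
tool_rot: [-0.0, 0.751, 0.661, 0.0]
force: [1.3, 2.8, 8.4]
finger_gap: 0.244
grip_force: 40.0
```

Run:
```python
from h import *
p,r=pose();st=robot.sense();V=np.load('/tmp/vise.npy');print(Ro.from_euler('z',-V[2]).apply(p-[V[0],V[1],0]).round(4),Ro.from_euler('z',-V[2]).apply(st['force']).round(1))
t=.347+2.4
print(.042*np.sin(t),.091+.042*np.cos(t))
crank(t,t+.3*np.arange(1,19))
```

```text
[ 0.0153 -0.1914  0.0511] [1.  3.  8.4]
0.01614615145733916 0.05222756400331977
[[0.002, -0.049, 0.012], [0.005, -0.099, 0.009], [0.007, -0.146, -0.008], [0.009, -0.186, -0.039], [0.011, -0.215, -0.08], [0.014, -0.23, -0.127], [0.016, -0.231, -0.178], [0.018, -0.217, -0.226], [0.021, -0.189, -0.268], [0.023, -0.15, -0.3], [0.025, -0.104, -0.318], [0.028, -0.054, -0.323], [0.03, -0.005, -0.312], [0.032, 0.039, -0.287], [0.034, 0.073, -0.251], [0.037, 0.096, -0.206], [0.039, 0.103, -0.156], [0.041, 0.096, -0.107]] 18
```

{"fn": "drive_tool", "kwargs": {"translation": [[0.002, -0.049, 0.012], [0.005, -0.099, 0.009], [0.007, -0.146, -0.008], [0.009, -0.186, -0.039], [0.011, -0.215, -0.08], [0.014, -0.23, -0.127], [0.016, -0.231, -0.178], [0.018, -0.217, -0.226], [0.021, -0.189, -0.268], [0.023, -0.15, -0.3], [0.025, -0.104, -0.318], [0.028, -0.054, -0.323], [0.03, -0.005, -0.312], [0.032, 0.039, -0.287], [0.034, 0.073, -0.251], [0.037, 0.096, -0.206], [0.039, 0.103, -0.156], [0.041, 0.096, -0.107]], "rot": [[0, 0, 0], [0, 0, 0], [0, 0, 0], [0, 0, 0], [0, 0, 0], [0, 0, 0], [0, 0, 0], [0, 0, 0], [0, 0, 0], [0, 0, 0], [0, 0, 0], [0, 0, 0], [0, 0, 0], [0, 0, 0], [0, 0, 0], [0, 0, 0], [0, 0, 0], [0, 0, 0]]}}

```text
t: 14.4
eef_pos: [0.4821, -0.1708, 0.0787]
tool_rot: [0.001, 0.75, 0.661, 0.001]
force: [4.0, 2.2, 3.1]
finger_gap: 0.239
grip_force: 40.9
```

Run:
```python
from h import *
p,r=pose();st=robot.sense();V=np.load('/tmp/vise.npy');print(Ro.from_euler('z',-V[2]).apply(p-[V[0],V[1],0]).round(4),Ro.from_euler('z',-V[2]).apply(st['force']).round(1))
t=.347+7.8
print(.042*np.sin(t),.091+.042*np.cos(t))
crank(t,[8.447,8.747,9.047,9.347,9.647,9.9,10.1,10.25,10.35,10.42,10.47])
crank(10.47,[10.5,10.54,10.58,10.62,10.66])
```

```text
[ 0.0408 -0.1813  0.0787] [3.7 2.6 3.1]
0.04020980893813585 0.07886858354689734
[[0.002, -0.022, 0.045], [0.005, -0.055, 0.082], [0.007, -0.099, 0.108], [0.009, -0.148, 0.119], [0.011, -0.198, 0.115], [0.013, -0.238, 0.101], [0.015, -0.266, 0.083], [0.016, -0.284, 0.065], [0.017, -0.295, 0.053], [0.017, -0.302, 0.043], [0.018, -0.306, 0.036]] 11
[[0.0, -0.002, -0.004], [0.001, -0.006, -0.01], [0.001, -0.008, -0.016], [0.001, -0.011, -0.023], [0.001, -0.013, -0.029]] 5
```

{"fn": "drive_tool", "kwargs": {"translation": [[0.002, -0.022, 0.045], [0.005, -0.055, 0.082], [0.007, -0.099, 0.108], [0.009, -0.148, 0.119], [0.011, -0.198, 0.115], [0.013, -0.238, 0.101], [0.015, -0.266, 0.083], [0.016, -0.284, 0.065], [0.017, -0.295, 0.053], [0.017, -0.302, 0.043], [0.018, -0.306, 0.036], [0.018, -0.306, 0.036]], "rot": [[0, 0, 0], [0, 0, 0], [0, 0, 0], [0, 0, 0], [0, 0, 0], [0, 0, 0], [0, 0, 0], [0, 0, 0], [0, 0, 0], [0, 0, 0], [0, 0, 0], [0, 0, 0]]}}

```text
t: 15.9
eef_pos: [0.4066, -0.1568, 0.0699]
tool_rot: [0.001, 0.751, 0.661, 0.001]
force: [7.2, -1.1, 1.2]
finger_gap: 0.243
grip_force: 40.6
```

```bash
cat >> h.py <<'E'
def cs():
    p,r=pose();st=robot.sense();V=np.load('/tmp/vise.npy');I=Ro.from_euler('z',-V[2]);q=I.apply(p-[V[0],V[1],0]);F=I.apply(st['force'])
    th=np.arctan2(q[0],q[2]-.0905)%(2*np.pi); print(q.round(4),F.round(1),'th',th.round(3),'tang',np.dot(F,[np.cos(th),0,-np.sin(th)]).round(1))
E
python3 -c "
from h import *
cs()"
```

```text
[-0.0359 -0.177   0.0699] [ 7.3 -0.2  1.2] th 4.191 tang -2.6
```

{"fn": "drive_tool", "kwargs": {"translation": [[0, -0.002, -0.004], [0.001, -0.006, -0.01], [0.001, -0.008, -0.016], [0.001, -0.011, -0.023], [0.001, -0.011, -0.023]], "rot": [[0, 0, 0], [0, 0, 0], [0, 0, 0], [0, 0, 0], [0, 0, 0]]}}

```text
t: 16.52
eef_pos: [0.404, -0.1563, 0.0752]
tool_rot: [0.001, 0.751, 0.661, 0.001]
force: [9.1, -2.7, -4.4]
finger_gap: 0.242
grip_force: 40.2
```

```bash
python3 -c "
from h import *
cs();crank(10.62,[10.68,10.74,10.8,10.86,10.95])"
```

```text
[-0.0385 -0.1769  0.0752] [ 9.3 -1.5 -4.4] th 4.334 tang -7.6
[[0.0, -0.003, -0.009], [0.001, -0.006, -0.019], [0.001, -0.009, -0.029], [0.002, -0.01, -0.039], [0.003, -0.012, -0.054]] 5
```

{"fn": "drive_tool", "kwargs": {"translation": [[0, -0.003, -0.009], [0.001, -0.006, -0.019], [0.001, -0.007, -0.025], [0.001, -0.007, -0.025]], "rot": [[0, 0, 0], [0, 0, 0], [0, 0, 0], [0, 0, 0]]}}

```text
t: 17.02
eef_pos: [0.4022, -0.1559, 0.0807]
tool_rot: [0.001, 0.751, 0.661, 0.001]
force: [11.7, -4.9, -11.5]
finger_gap: 0.242
grip_force: 39.7
```

```bash
python3 -c "
from h import *
cs()"
```

```text
[-0.0404 -0.1767  0.0807] [ 12.2  -3.4 -11.5] th 4.474 tang -14.1
```

{"fn": "drive_tool", "kwargs": {"translation": [[0, 0, 0], [0, 0, 0], [0, 0, 0], [0, 0, 0], [0, 0, 0], [0, 0, -0.2], [0, 0, -0.45], [0, 0, -0.7], [0, 0, -0.88], [0, 0, -0.88]], "rot": [[0, 0, 0], [0, 0, 0], [0, 0, 0], [0, 0, 0], [0, 0, 0], [0, 0, 0], [0, 0, 0], [0, 0, 0], [0, 0, 0], [0, 0, 0]], "gripper": 1}}

```text
t: 18.27
eef_pos: [0.4025, -0.1564, 0.3055]
tool_rot: [0.003, 0.751, 0.661, 0.0]
force: [0.8, -0.3, -0.9]
finger_gap: 0.996
grip_force: 0.0
```

Run:
```python
from h import *
V=np.load('/tmp/vise.npy');mv([(V[0],V[1],.29,82.7)])
```

```text
([0.7086, 0.1599, 0.0606], [0.003, 0.002, 0.0], 4)
```

{"fn": "drive_tool", "kwargs": {"translation": [[0.18, 0.04, 0.015], [0.36, 0.08, 0.03], [0.54, 0.12, 0.045], [0.709, 0.16, 0.06], [0.709, 0.16, 0.06], [0.709, 0.16, 0.06]], "rot": [[0, 0, 0], [0, 0, 0], [0, 0, 0], [0, 0, 0], [0, 0, 0], [0.003, 0.002, 0]]}}

```text
t: 19.02
eef_pos: [0.4632, 0.0152, 0.286]
tool_rot: [-0.003, 0.75, 0.661, -0.001]
force: [-0.2, 0.4, -0.0]
finger_gap: 1.005
grip_force: 0.0
```

```bash
cat >> h.py <<'E'
def blobs(s,kind):
    lo,hi=dict(blue=((105,110,40),(130,255,255)),brass=((10,120,50),(30,255,255)))[kind]
    hs=cv2.cvtColor(s['frame'],cv2.COLOR_BGR2HSV);m=cv2.inRange(hs,lo,hi);n,_,st,ce=cv2.connectedComponentsWithStats(m)
    return [(st[i],ce[i]) for i in range(1,n) if st[i,4]>90]
def capfit(s,box,z0,x0):
    "cap rim at z0: bbox centre fit of cylinder r10.5 h16 (dome approximated)"
    th=np.linspace(0,2*np.pi,60); l,t,w,h=box[:4]; tgt=np.array([l+(w-1)/2,t+(h-1)/2])
    def res(v):
        X=np.concatenate([np.c_[v[0]+r*np.cos(th),v[1]+r*np.sin(th),np.full(60,z0+z)] for r,z in((.0105,0),(.0105,.010),(.0085,.014),(.005,.016))])
        q=proj(s,X); return (q.min(0)+q.max(0))/2-tgt
    return LS(res,x0).x
E
python3 - <<'E'
from h import *
s=snap('wrist','w7');p,r=pose();print(p.round(4))
B=[b for b,c in blobs(s,'blue') if b[4]<1500 and .75<b[2]/b[3]<1.3 and 180<b[0]<340]; print([b.tolist() for b in B])
V=np.load('/tmp/vise.npy')
v,e=rotorfit(s,B,.076,V);print(v.round(4),np.degrees(v[2]),e.round(1)); np.save('/tmp/rot.npy',v)
print('in vise',Ro.from_euler('z',-V[2]).apply([v[0]-V[0],v[1]-V[1],0]).round(4))
for b,c in blobs(s,'brass'):
    x=capfit(s,b,.003,atz(s,c,.011)[0,:2]);print(b.tolist(),x.round(4))
mv([(.61,V[1],.29,82.7),(.6665,.0085,.2,82.7)])
E
```

```text
[0.4633 0.0146 0.2862]
[[218, 140, 32, 32, 665], [309, 140, 31, 33, 677], [307, 221, 29, 38, 665], [211, 339, 17, 22, 141], [231, 371, 17, 21, 125]]
[ 0.4555 -0.0272  0.1468] 8.411027993106948 [-12.3  62.5 -20.4  40.6   2.2  30.6  26.8 -60.8   6.8 -92.3]
in vise [-0.0039 -0.0422  0.    ]
[474, 93, 23, 18, 283] [0.6925 0.0543]
[417, 106, 17, 17, 213] [0.6281 0.0487]
[454, 139, 16, 16, 205] [0.6685 0.0086]
[477, 167, 21, 18, 227] [ 0.6987 -0.0283]
[425, 185, 15, 16, 172] [ 0.6361 -0.0409]
([0.073, 0.5821, -0.0184], [-0.004, -0.002, -0.0], 4)
([0.0779, 0.8113, 0.3403], [-0.004, -0.002, -0.0], 3)
```

View pics/w7.png

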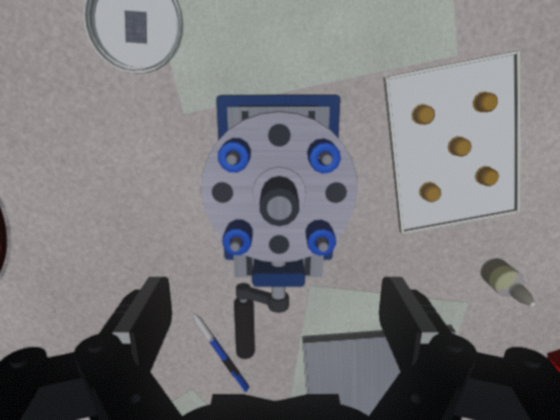

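The rotor is clamped squarely, with rollers at (234,156), (325,156), (237,240) and (321,240), and the crank points left. Next is the dish.

{"fn": "drive_tool", "kwargs": {"translation": [[0.04, 0.2, 0], [0.06, 0.4, 0], [0.078, 0.6, 0.1], [0.078, 0.811, 0.3], [0.078, 0.811, 0.34], [0.078, 0.811, 0.34]], "rot": [[0, 0, 0], [0, 0, 0], [0, 0, 0], [-0.003, -0.002, 0], [-0.003, -0.002, 0], [-0.003, -0.002, 0]], "gripper": 0.42}}

```text
t: 19.82
eef_pos: [0.6658, 0.0082, 0.1994]
tool_rot: [-0.001, 0.751, 0.66, -0.001]
force: [-0.2, 0.8, 1.3]
finger_gap: 0.419
grip_force: 0.0
```

Run:
```python
from h import *
s7=load('w7'); V=np.load('/tmp/vise.npy')
v,e=rotorfit(s7,[[218,140,32,32],[309,140,31,33]],.076,V);print(v.round(4),np.degrees(v[2]),e.round(1)); np.save('/tmp/rot.npy',v)
print('in vise',Ro.from_euler('z',-V[2]).apply([v[0]-V[0],v[1]-V[1],0]).round(4))
s=snap('wrist','w8');p,r=pose();print(p.round(4),r.as_matrix().round(3).tolist(),robot.sense()['finger_gap'])
C=[]
for b,c in blobs(s,'brass'):
    x=capfit(s,b,.003,atz(s,c,.011)[0,:2]);print(b.tolist(),x.round(4));C.append(x)
np.save('/tmp/caps.npy',C)
```

```text
[ 0.4645  0.0126 -0.1301] -7.455145475615461 [ 0.3 -0.  -0.3 -0. ]
in vise [ 0.     -0.0016  0.    ]
[0.6662 0.0084 0.2016] [[0.128, 0.992, -0.0], [0.992, -0.128, -0.0], [-0.0, -0.0, -1.0]] 0.4182088102580237
[290, 116, 21, 22, 346] [0.6921 0.0541]
[213, 134, 20, 20, 313] [0.6247 0.0482]
[267, 174, 19, 19, 283] [0.6658 0.0074]
[308, 210, 19, 18, 263] [ 0.6988 -0.0308]
[239, 230, 18, 18, 249] [ 0.6326 -0.0425]
```

View pics/w8.png

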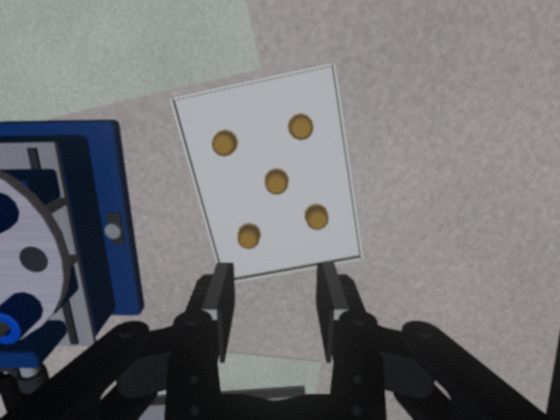

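The dish view shows five caps at (300,127), (224,143), (276,181), (316,216) and (248,236), with nothing disturbed.

Run:
```python
from h import *
C=np.load('/tmp/caps.npy');c=C[1]
mv([(c[0],c[1],.06,82.7),(c[0],c[1],.0225,82.7)])
```

```text
([0.1367, -0.1847, 0.5665], [-0.0, 0.0, -0.0], 4)
([0.1367, -0.1847, 0.7165], [-0.0, 0.0, -0.0], 2)
```

{"fn": "drive_tool", "kwargs": {"translation": [[0.137, -0.185, 0.1], [0.137, -0.185, 0.3], [0.137, -0.185, 0.5], [0.137, -0.185, 0.6], [0.137, -0.185, 0.66], [0.137, -0.185, 0.7], [0.137, -0.185, 0.716], [0.137, -0.185, 0.716]], "rot": [[0, 0, 0], [0, 0, 0], [0, 0, 0], [0, 0, 0], [0, 0, 0], [0, 0, 0], [0, 0, 0], [0, 0, 0]]}}

```text
t: 20.88
eef_pos: [0.6257, 0.0489, 0.0226]
tool_rot: [0.0, 0.751, 0.661, 0.0]
force: [-0.1, -0.6, -0.6]
finger_gap: 0.421
grip_force: 0.0
```

{"fn": "drive_tool", "kwargs": {"translation": [[0, 0, 0], [0, 0, 0], [0, 0, 0], [0, 0, 0], [0, 0, -0.1], [0, 0, -0.3], [0, 0, -0.5], [0, 0, -0.7], [0, 0, -0.76], [0, 0, -0.76]], "rot": [[0, 0, 0], [0, 0, 0], [0, 0, 0], [0, 0, 0], [0, 0, 0], [0, 0, 0], [0, 0, 0], [0, 0, 0], [0, 0, 0], [0, 0, 0]], "gripper": 0, "grip_force": 60}}

```text
t: 22.12
eef_pos: [0.6259, 0.049, 0.2126]
tool_rot: [0.001, 0.751, 0.661, 0.001]
force: [0.0, 0.6, -1.2]
finger_gap: 0.217
grip_force: 58.8
```

Run:
```python
from h import *
v=np.load('/tmp/rot.npy');st=robot.sense();print(st['eef_pos'].round(4),st['finger_gap'])
s=snap('wrist','w9'); print([(b.tolist(),c.round(1)) for b,c in blobs(s,'brass')])
for k,q in enumerate(((34,34),(-34,34),(-34,-34),(34,-34))):
    w=Ro.from_euler('z',v[2]).apply([q[0]/1000,q[1]/1000,0])[:2]+v[:2]; print(k+1,w.round(4))
w=Ro.from_euler('z',v[2]).apply([-.034,-.034,0])[:2]+v[:2]
mv([(w[0],w[1],.21,82.7)])
```

```text
[0.6259 0.049  0.2126] 0.21706092911741226
[([338, 156, 19, 19, 272], array([347.2, 165.4])), ([314, 208, 18, 17, 228], array([322.2, 215.7])), ([350, 240, 18, 16, 215], array([358.3, 247.8])), ([253, 253, 49, 62, 2134], array([275.9, 286.3]))]
1 [0.5027 0.0419]
2 [0.4352 0.0508]
3 [ 0.4264 -0.0167]
4 [ 0.4938 -0.0255]
([-0.3613, -0.7553, 0.0043], [-0.001, 0.0, 0.0], 5)
```

```bash
cat >> h.py <<'E'
def capbox(s,c,R,rim):
    "projected bbox of held cap: centre xy offset c in tool frame, R tool rotation"
    th=np.linspace(0,2*np.pi,60)
    p,r=pose()
    X=np.concatenate([np.c_[c[0]+a*np.cos(th),c[1]+a*np.sin(th),np.full(60,rim-z)] for a,z in((.0105,0),(.0105,.010),(.0085,.014),(.005,.016))])
    q=proj(s,r.apply(X)+p); return np.r_[q.min(0),q.max(0)]
E
python3 - <<'E'
from h import *
s=load('w9')
for dx,rim in((0,.0195),(0,.021),(0,.017),(.003,.0195),(-.003,.0195)): print(dx,rim,capbox(s,[dx,0],None,rim).round(0))
f=s['frame'];hs=cv2.cvtColor(f,cv2.COLOR_BGR2HSV);m=cv2.inRange(hs,(8,100,25),(32,255,255));n,_,st,_=cv2.connectedComponentsWithStats(m);print([x.tolist() for x in st if x[4]>150])
for y in range(240,345,5): 
    xs=np.where(m[y,230:320])[0]; print(y,(xs.min()+230,xs.max()+230,len(xs)) if len(xs) else None)
E
```

```text
0 0.0195 [249. 258. 299. 313.]
0 0.021 [250. 256. 298. 311.]
0 0.017 [249. 261. 299. 317.]
0.003 0.0195 [249. 252. 299. 307.]
-0.003 0.0195 [249. 264. 298. 319.]
[[0, 0, 560, 420, 231886], [335, 153, 22, 23, 367], [312, 203, 20, 22, 324], [347, 235, 21, 22, 316], [252, 252, 51, 64, 2307]]
240 None
245 None
250 None
255 (np.int64(286), np.int64(300), 15)
260 (np.int64(274), np.int64(302), 22)
265 (np.int64(260), np.int64(296), 37)
270 (np.int64(254), np.int64(296), 43)
275 (np.int64(254), np.int64(296), 43)
280 (np.int64(254), np.int64(296), 43)
285 (np.int64(253), np.int64(297), 45)
290 (np.int64(253), np.int64(297), 45)
295 (np.int64(252), np.int64(297), 46)
300 (np.int64(253), np.int64(297), 45)
305 (np.int64(254), np.int64(295), 42)
310 (np.int64(261), np.int64(289), 29)
315 (np.int64(274), np.int64(276), 3)
320 None
325 None
330 None
335 None
340 None
```

{"fn": "drive_tool", "kwargs": {"translation": [[-0.09, -0.19, 0], [-0.18, -0.38, 0], [-0.27, -0.57, 0], [-0.361, -0.75, 0.005], [-0.361, -0.75, 0.005], [-0.361, -0.75, 0.005]], "rot": [[0, 0, 0], [0, 0, 0], [0, 0, 0], [0, 0, 0], [0, 0, 0], [0, 0, 0]]}}

```text
t: 22.92
eef_pos: [0.4278, -0.0167, 0.2095]
tool_rot: [-0.0, 0.751, 0.661, -0.0]
force: [0.2, 0.1, -0.1]
finger_gap: 0.214
grip_force: 58.8
```

Run:
```python
from h import *
s=snap('wrist','w10');p,r=pose();print(p.round(4))
for k in('blue','brass'):
  for b,c in blobs(s,k): print(k,b.tolist(),c.round(1))
f=cv2.convertScaleAbs(s['frame'],alpha=1.5)
v=np.load('/tmp/rot.npy')
for q in((34,34),(-34,34),(-34,-34),(34,-34)):
    w=Ro.from_euler('z',v[2]).apply([q[0]/1000,q[1]/1000,0])+[v[0],v[1],.156]; u=proj(s,w)[0]; print(u.round(1)); cv2.drawMarker(f,tuple(int(round(a)) for a in u),(0,255,0),1,12,1)
cv2.imwrite('pics/w10m.png',f)
```

```text
[ 0.4281 -0.0166  0.2097]
blue [237, 51, 157, 56, 1323] [276.   65.8]
blue [251, 92, 45, 46, 1336] [273.3 114.4]
blue [375, 93, 53, 46, 1565] [399.9 114.6]
blue [243, 209, 51, 53, 1615] [268.5 235.5]
blue [366, 209, 47, 48, 1331] [387.6 230.8]
blue [332, 276, 25, 21, 434] [344.5 286.6]
brass [524, 107, 31, 23, 549] [538.7 118.6]
brass [486, 165, 28, 23, 402] [500.4 176.3]
brass [253, 260, 45, 57, 2134] [275.1 287.9]
[415.2 119.4]
[273.2 118.5]
[273.  248.6]
[399.7 248.8]
```

View pics/w10m.png

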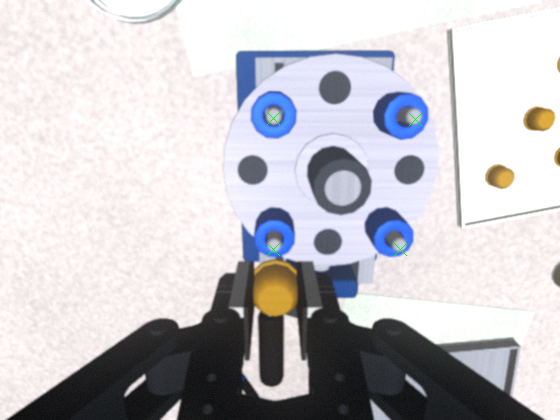

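Run:
```python
from h import *
s=load('w10');v0=np.load('/tmp/rot.npy');V=np.load('/tmp/vise.npy')
v,e=rotorfit(s,[[251,92,45,46],[375,93,53,46],[366,209,47,48]],.076,v0);print(v.round(4),np.degrees(v[2]),e.round(1))
print('in vise',Ro.from_euler('z',-V[2]).apply([v[0]-V[0],v[1]-V[1],0]).round(4))
f=s['frame'];hs=cv2.cvtColor(f,cv2.COLOR_BGR2HSV)
# tips: bright low-sat pixels near markers
m=cv2.inRange(hs,(0,0,95),(180,80,255))
for u in((415,119),(273,118),(273,248),(400,248)):
    x,y=u; y-=4; sub=f[y-14:y+14,x-12:x+12].astype(int).sum(2)//3; sat=hs[y-14:y+14,x-12:x+12,1]
    k=(sat<90)
    n,l,st,ce=cv2.connectedComponentsWithStats(k.astype(np.uint8)); 
    for i in range(1,n):
        if st[i,4]>15: print(u,st[i]+[x-12,y-14,0,0,0],(ce[i]+[x-12,y-14]).round(1))
g=cv2.resize(f[85:265,235:435],(800,600)[:2] if 0 else (800,720),interpolation=cv2.INTER_CUBIC)[:]
cv2.imwrite('pics/z10.png',cv2.convertScaleAbs(cv2.resize(g,(660,594)),alpha=1.6))
```

```text
[ 0.4647  0.0129 -0.1281] -7.341686297978959 [ 0.4  0.4 -0.  -0.  -0.5 -0.5]
in vise [ 0.0002 -0.0013  0.    ]
(415, 119) [403 107  18  18 267] [410.9 115.5]
(273, 118) [265 106  18  19 272] [273.3 114.9]
(273, 248) [267 231  15  20 248] [273.9 240.6]
(273, 248) [261 253  14   5  30] [265.2 256. ]
(400, 248) [388 231  18  20 262] [396.2 240.6]
(400, 248) [388 245  24  13  99] [404.9 253.9]
```

View pics/z10.png

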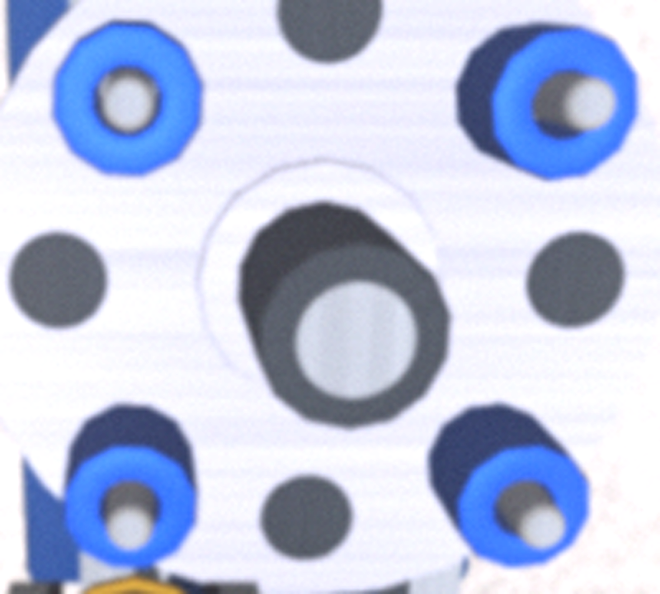

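Run:
```python
from h import *
s=load('w10');v0=np.load('/tmp/rot.npy');V=np.load('/tmp/vise.npy')
uv=np.array([[414.1,116.2],[273.8,115.9],[274.4,244.7],[399.5,243.8]])
P=np.array([[34,34,0],[-34,34,0],[-34,-34,0],[34,-34,0]])/1000
f=lambda v:(proj(s,Ro.from_euler('z',v[2]).apply(P)+[v[0],v[1],v[3] if len(v)>3 else .156])-uv).ravel()
for x0 in(list(v0),list(v0)+[.156]):
    r=LS(f,x0);v=r.x;print(v.round(4),np.degrees(v[2]),r.fun.round(1),'in vise',Ro.from_euler('z',-V[2]).apply([v[0]-V[0],v[1]-V[1],0]).round(4))
    if len(x0)==3: np.save('/tmp/rot.npy',v)
```

```text
[ 0.4648  0.0144 -0.1239] -7.096185395169795 [ 1.1 -1.1 -1.  -0.9 -1.   1.2  1.   1.6] in vise [0.     0.0002 0.    ]
[ 0.4652  0.0137 -0.1238  0.1529] -7.095260634164563 [-0.2 -0.2  0.2  0.   0.  -0.1  0.   0.3] in vise [ 0.0006 -0.0004  0.    ]
```

```bash
cat >> h.py <<'E'
PIN=np.array([[34,34,0],[-34,34,0],[-34,-34,0],[34,-34,0]])/1000
def pin(k,ox=.0022,oy=.0005):
    v=np.load('/tmp/rotf.npy');w=Ro.from_euler('z',v[2]).apply(PIN[k-1])[:2]+v[:2]
    return w+down(82.7).apply([ox,oy,0])[:2]
E
python3 - <<'E'
from h import *
np.save('/tmp/rotf.npy',[.4652,.0137,-.1238])
w=pin(3);print(w)
mv([(w[0],w[1],.18,82.7),(w[0],w[1],.171,82.7)])
E
```

```text
[ 0.42803725 -0.01372269]
([0.0112, -0.0017, 0.1186], [-0.001, -0.0, 0.0], 2)
([0.0112, -0.0017, 0.1546], [-0.001, -0.0, 0.0], 2)
```

{"fn": "drive_tool", "kwargs": {"translation": [[0.011, -0.002, 0.05], [0.011, -0.002, 0.1], [0.011, -0.002, 0.125], [0.011, -0.002, 0.14], [0.011, -0.002, 0.15], [0.011, -0.002, 0.156], [0.011, -0.002, 0.156]], "rot": [[0, 0, 0], [0, 0, 0], [0, 0, 0], [0, 0, 0], [0, 0, 0], [0, 0, 0], [0, 0, 0]]}}

```text
t: 23.85
eef_pos: [0.4278, -0.0142, 0.1717]
tool_rot: [0.0, 0.751, 0.661, -0.0]
force: [-0.8, -1.5, -0.8]
finger_gap: 0.216
grip_force: 58.7
```

{"fn": "drive_tool", "kwargs": {"translation": [[0, 0, 0.006], [0, 0, 0.012], [0, 0, 0.016], [0, 0, 0.016]], "rot": [[0, 0, 0], [0, 0, 0], [0, 0, 0], [0, 0, 0]]}}

```text
t: 24.35
eef_pos: [0.4278, -0.0145, 0.1682]
tool_rot: [0.001, 0.751, 0.661, -0.0]
force: [-3.3, -3.9, 4.5]
finger_gap: 0.216
grip_force: 59.3
```

{"fn": "drive_tool", "kwargs": {"translation": [[-0.003, -0.003, 0.008], [-0.003, -0.003, 0.016], [-0.003, -0.003, 0.022], [-0.003, -0.003, 0.022]], "rot": [[0, 0, 0], [0, 0, 0], [0, 0, 0], [0, 0, 0]]}}

```text
t: 24.85
eef_pos: [0.4274, -0.0153, 0.1637]
tool_rot: [0.001, 0.751, 0.661, 0.0]
force: [-5.4, -4.7, 14.3]
finger_gap: 0.215
grip_force: 60.4
```

{"fn": "drive_tool", "kwargs": {"translation": [[-0.002, -0.002, 0.006], [-0.002, -0.002, 0.012], [-0.002, -0.002, 0.012]], "rot": [[0, 0, 0], [0, 0, 0], [0, 0, 0]]}}

```text
t: 25.22
eef_pos: [0.4275, -0.0155, 0.1634]
tool_rot: [0.002, 0.751, 0.661, 0.001]
force: [-10.7, 0.5, 36.5]
finger_gap: 0.216
grip_force: 62.8
```

{"fn": "drive_tool", "kwargs": {"translation": [[0, 0, -0.012], [0, 0, -0.012], [0, 0, -0.012], [0, 0, -0.012], [0, 0, -0.1], [0, 0, -0.2], [0, 0, -0.2]], "rot": [[0, 0, 0], [0, 0, 0], [0, 0, 0], [0, 0, 0], [0, 0, 0], [0, 0, 0], [0, 0, 0]], "gripper": 0.42}}

```text
t: 26.1
eef_pos: [0.4272, -0.0153, 0.2106]
tool_rot: [0.001, 0.751, 0.661, 0.001]
force: [-0.4, 0.7, -0.9]
finger_gap: 0.42
grip_force: 0.0
```

Run:
```python
from h import *
p,r=pose();print(p.round(4),r.as_matrix().round(3).tolist())
mv([(.6657,.0085,.2,82.7)])
```

```text
[ 0.4272 -0.0153  0.2106] [[0.127, 0.992, 0.002], [0.992, -0.127, -0.001], [-0.001, 0.003, -1.0]]
([0.2154, 0.9343, 0.0445], [0.002, 0.0, 0.0], 5)
```

{"fn": "drive_tool", "kwargs": {"translation": [[0.05, 0.22, 0], [0.1, 0.45, 0], [0.15, 0.68, 0.02], [0.215, 0.934, 0.044], [0.215, 0.934, 0.044], [0.215, 0.934, 0.044]], "rot": [[0, 0, 0], [0, 0, 0], [0, 0, 0], [0.002, 0, 0], [0.002, 0, 0], [0.002, 0, 0]]}}

```text
t: 26.85
eef_pos: [0.6642, 0.0089, 0.1965]
tool_rot: [-0.002, 0.75, 0.661, -0.002]
force: [-0.3, -0.1, 0.9]
finger_gap: 0.417
grip_force: 0.0
```

Run:
```python
from h import *
s=snap('wrist','w11');p,r=pose();print(p.round(4),r.as_matrix().round(3).tolist())
C=[]
for b,c in blobs(s,'brass'):
    x=capfit(s,b,.003,atz(s,c,.011)[0,:2]);print(b.tolist(),x.round(4));C.append(x)
np.save('/tmp/caps.npy',C)
c=min(C,key=lambda x:np.hypot(x[0]-.633,x[1]+.042));print(c);mv([(c[0],c[1],.0225,82.7)])
```

```text
[0.664  0.0088 0.1981] [[0.127, 0.992, -0.004], [0.992, -0.127, 0.0], [-0.0, -0.004, -1.0]]
[293, 118, 21, 21, 342] [0.6922 0.0537]
[269, 176, 20, 18, 286] [0.6658 0.0073]
[310, 212, 19, 18, 265] [ 0.6982 -0.031 ]
[241, 231, 18, 18, 254] [ 0.6327 -0.0419]
[ 0.63274308 -0.04190783]
([-0.2168, -0.096, 0.7028], [-0.002, 0.0, 0.0], 4)
```

{"fn": "drive_tool", "kwargs": {"translation": [[-0.217, -0.096, 0.1], [-0.217, -0.096, 0.3], [-0.217, -0.096, 0.5], [-0.217, -0.096, 0.6], [-0.217, -0.096, 0.66], [-0.217, -0.096, 0.69], [-0.217, -0.096, 0.703], [-0.217, -0.096, 0.703]], "rot": [[-0.002, 0, 0], [-0.002, 0, 0], [-0.002, 0, 0], [-0.002, 0, 0], [-0.002, 0, 0], [-0.002, 0, 0], [-0.002, 0, 0], [-0.002, 0, 0]]}}

```text
t: 27.9
eef_pos: [0.6341, -0.0422, 0.0234]
tool_rot: [0.001, 0.751, 0.661, 0.0]
force: [0.6, -0.3, -0.3]
finger_gap: 0.421
grip_force: 0.0
```

{"fn": "drive_tool", "kwargs": {"translation": [[0, 0, 0], [0, 0, 0], [0, 0, 0], [0, 0, 0], [0, 0, -0.1], [0, 0, -0.3], [0, 0, -0.5], [0, 0, -0.7], [0, 0, -0.76], [0, 0, -0.76]], "rot": [[0, 0, 0], [0, 0, 0], [0, 0, 0], [0, 0, 0], [0, 0, 0], [0, 0, 0], [0, 0, 0], [0, 0, 0], [0, 0, 0], [0, 0, 0]], "gripper": 0}}

```text
t: 29.15
eef_pos: [0.6342, -0.0421, 0.2133]
tool_rot: [0.001, 0.751, 0.661, 0.0]
force: [-0.1, -0.5, -0.6]
finger_gap: 0.219
grip_force: 58.8
```

Run:
```python
from h import *
p,r=pose();print(p.round(4),r.as_matrix().round(3).tolist())
w=pin(4,-.0004,.0002);print(w)
mv([(w[0],w[1],.21,82.7),(w[0],w[1],.171,82.7)])
```

```text
[ 0.6342 -0.0421  0.2133] [[0.127, 0.992, 0.002], [0.992, -0.127, -0.001], [-0.0, 0.002, -1.0]]
[ 0.49488888 -0.02466041]
([-0.0012, -0.5615, 0.0121], [0.001, 0.0, 0.0], 4)
([-0.0011, -0.5617, 0.1681], [0.001, 0.0, 0.0], 2)
```

{"fn": "drive_tool", "kwargs": {"translation": [[-0.001, -0.14, 0], [-0.001, -0.28, 0], [-0.001, -0.42, 0], [-0.001, -0.561, 0.012], [-0.001, -0.561, 0.012], [-0.001, -0.561, 0.08], [-0.001, -0.561, 0.13], [-0.001, -0.561, 0.15], [-0.001, -0.561, 0.16], [-0.001, -0.561, 0.168], [-0.001, -0.561, 0.174], [-0.001, -0.561, 0.18], [-0.001, -0.561, 0.18]], "rot": [[0, 0, 0], [0, 0, 0], [0, 0, 0], [0, 0, 0], [0, 0, 0], [0, 0, 0], [0, 0, 0], [0, 0, 0], [0, 0, 0], [0, 0, 0], [0, 0, 0], [0, 0, 0], [0, 0, 0]]}}

```text
t: 30.78
eef_pos: [0.4951, -0.0255, 0.1691]
tool_rot: [0.002, 0.751, 0.661, -0.0]
force: [-3.0, -6.7, 7.0]
finger_gap: 0.219
grip_force: 59.6
```

{"fn": "drive_tool", "kwargs": {"translation": [[-0.004, -0.002, 0.008], [-0.005, -0.003, 0.016], [-0.005, -0.003, 0.022], [-0.005, -0.003, 0.027], [-0.005, -0.003, 0.027]], "rot": [[0, 0, 0], [0, 0, 0], [0, 0, 0], [0, 0, 0], [0, 0, 0]]}}

```text
t: 31.4
eef_pos: [0.4946, -0.0264, 0.1643]
tool_rot: [0.002, 0.751, 0.661, 0.001]
force: [-8.9, -3.6, 24.6]
finger_gap: 0.216
grip_force: 61.5
```

{"fn": "drive_tool", "kwargs": {"translation": [[0, 0, 0.006], [0, 0, 0.006]], "rot": [[0, 0, 0], [0, 0, 0]]}}

```text
t: 31.65
eef_pos: [0.4947, -0.0264, 0.1641]
tool_rot: [0.003, 0.751, 0.661, 0.001]
force: [-11.6, -2.4, 34.0]
finger_gap: 0.214
grip_force: 62.6
```

{"fn": "drive_tool", "kwargs": {"translation": [[0, 0, -0.014], [0, 0, -0.014], [0, 0, -0.014], [0, 0, -0.014], [0, 0, -0.1], [0, 0, -0.2], [0, 0, -0.2]], "rot": [[0, 0, 0], [0, 0, 0], [0, 0, 0], [0, 0, 0], [0, 0, 0], [0, 0, 0], [0, 0, 0]], "gripper": 0.42}}

```text
t: 32.52
eef_pos: [0.4944, -0.0258, 0.2107]
tool_rot: [0.001, 0.751, 0.661, 0.001]
force: [0.5, -0.5, 0.3]
finger_gap: 0.42
grip_force: 0.0
```

Run:
```python
from h import *
p,r=pose();print(p.round(4),r.as_matrix().round(3).tolist())
mv([(.6657,.0085,.2,82.7)])
```

```text
[ 0.4944 -0.0258  0.2107] [[0.127, 0.992, 0.003], [0.992, -0.127, -0.001], [-0.0, 0.003, -1.0]]
([0.2231, 0.6623, 0.0443], [0.002, 0.0, 0.0], 4)
```

{"fn": "drive_tool", "kwargs": {"translation": [[0.06, 0.17, 0], [0.12, 0.34, 0], [0.18, 0.5, 0.02], [0.223, 0.662, 0.044], [0.223, 0.662, 0.044], [0.223, 0.662, 0.044]], "rot": [[0, 0, 0], [0, 0, 0], [0, 0, 0], [0, 0, 0], [0, 0, 0], [0, 0, 0]]}}

```text
t: 33.28
eef_pos: [0.664, 0.0088, 0.1971]
tool_rot: [-0.001, 0.751, 0.661, -0.001]
force: [0.1, -0.9, -0.3]
finger_gap: 0.42
grip_force: 0.0
```

Run:
```python
from h import *
s=snap('wrist','w12');p,r=pose();print(p.round(4),r.as_matrix().round(3).tolist())
C=[]
for b,c in blobs(s,'brass'):
    x=capfit(s,b,.003,atz(s,c,.011)[0,:2]);print(b.tolist(),x.round(4));C.append(x)
np.save('/tmp/caps.npy',C)
c=min(C,key=lambda x:np.hypot(x[0]-.6658,x[1]-.0073));print(c);mv([(c[0],c[1],.0225,82.7)])
```

```text
[0.6641 0.0087 0.1981] [[0.127, 0.992, -0.0], [0.992, -0.127, -0.0], [-0.0, -0.0, -1.0]]
[292, 118, 21, 21, 343] [0.692  0.0535]
[268, 175, 20, 19, 281] [0.6656 0.0075]
[309, 212, 20, 18, 262] [ 0.6984 -0.0314]
[0, 317, 18, 37, 404] [ 0.3653 -0.1189]
[0.66558269 0.00754053]
([-0.0037, 0.0069, 0.7024], [-0.0, 0.0, 0.0], 4)
```

{"fn": "drive_tool", "kwargs": {"translation": [[-0.004, 0.007, 0.1], [-0.004, 0.007, 0.3], [-0.004, 0.007, 0.5], [-0.004, 0.007, 0.6], [-0.004, 0.007, 0.66], [-0.004, 0.007, 0.69], [-0.004, 0.007, 0.703], [-0.004, 0.007, 0.703]], "rot": [[0, 0, 0], [0, 0, 0], [0, 0, 0], [0, 0, 0], [0, 0, 0], [0, 0, 0], [0, 0, 0], [0, 0, 0]]}}

```text
t: 34.33
eef_pos: [0.6669, 0.0074, 0.0234]
tool_rot: [0.001, 0.751, 0.661, 0.0]
force: [-0.1, -0.2, 0.4]
finger_gap: 0.42
grip_force: 0.0
```

{"fn": "drive_tool", "kwargs": {"translation": [[0, 0, 0], [0, 0, 0], [0, 0, 0], [0, 0, 0], [0, 0, -0.1], [0, 0, -0.3], [0, 0, -0.5], [0, 0, -0.7], [0, 0, -0.76], [0, 0, -0.76]], "rot": [[0, 0, 0], [0, 0, 0], [0, 0, 0], [0, 0, 0], [0, 0, 0], [0, 0, 0], [0, 0, 0], [0, 0, 0], [0, 0, 0], [0, 0, 0]], "gripper": 0}}

```text
t: 35.58
eef_pos: [0.6669, 0.0074, 0.2133]
tool_rot: [0.001, 0.751, 0.661, 0.0]
force: [0.4, -0.4, -2.1]
finger_gap: 0.216
grip_force: 58.8
```

Run:
```python
from h import *
p,r=pose();print(p.round(4),r.as_matrix().round(3).tolist())
w=pin(1,-.0015,.0002);print(w)
mv([(w[0],w[1],.21,82.7),(w[0],w[1],.1685,82.7)])
```

```text
[0.6669 0.0074 0.2133] [[0.127, 0.992, 0.002], [0.992, -0.127, -0.0], [-0.0, 0.002, -1.0]]
[0.50314602 0.04172807]
([0.0533, -0.6672, 0.0118], [0.001, 0.0, 0.0], 4)
([0.0534, -0.6675, 0.1778], [0.001, 0.0, 0.0], 2)
```

{"fn": "drive_tool", "kwargs": {"translation": [[0.013, -0.17, 0], [0.026, -0.34, 0], [0.04, -0.51, 0], [0.053, -0.667, 0.012], [0.053, -0.667, 0.012], [0.053, -0.667, 0.08], [0.053, -0.667, 0.13], [0.053, -0.667, 0.15], [0.053, -0.667, 0.16], [0.053, -0.667, 0.168], [0.053, -0.667, 0.174], [0.053, -0.667, 0.18], [0.053, -0.667, 0.18]], "rot": [[0, 0, 0], [0, 0, 0], [0, 0, 0], [0, 0, 0], [0, 0, 0], [0, 0, 0], [0, 0, 0], [0, 0, 0], [0, 0, 0], [0, 0, 0], [0, 0, 0], [0, 0, 0], [0, 0, 0]]}}

```text
t: 37.2
eef_pos: [0.5029, 0.0416, 0.1677]
tool_rot: [0.0, 0.751, 0.661, 0.0]
force: [2.2, -1.5, 0.8]
finger_gap: 0.216
grip_force: 59.0
```

{"fn": "drive_tool", "kwargs": {"translation": [[0.001, -0.001, 0.008], [0.001, -0.001, 0.016], [0.001, -0.001, 0.022], [0.001, -0.001, 0.027], [0.001, -0.001, 0.027]], "rot": [[0, 0, 0], [0, 0, 0], [0, 0, 0], [0, 0, 0], [0, 0, 0]]}}

```text
t: 37.83
eef_pos: [0.5032, 0.0416, 0.1643]
tool_rot: [0.002, 0.751, 0.661, 0.001]
force: [-8.6, -1.4, 26.6]
finger_gap: 0.221
grip_force: 61.8
```

{"fn": "drive_tool", "kwargs": {"translation": [[0, 0, 0.006], [0, 0, 0.006]], "rot": [[0, 0, 0], [0, 0, 0]]}}

```text
t: 38.08
eef_pos: [0.5033, 0.0417, 0.1641]
tool_rot: [0.002, 0.751, 0.661, 0.001]
force: [-12.7, -1.5, 37.9]
finger_gap: 0.215
grip_force: 62.9
```

{"fn": "drive_tool", "kwargs": {"translation": [[0, 0, -0.014], [0, 0, -0.014], [0, 0, -0.014], [0, 0, -0.014], [0, 0, -0.1], [0, 0, -0.2], [0, 0, -0.2]], "rot": [[0, 0, 0], [0, 0, 0], [0, 0, 0], [0, 0, 0], [0, 0, 0], [0, 0, 0], [0, 0, 0]], "gripper": 0.42}}

```text
t: 38.95
eef_pos: [0.5033, 0.0419, 0.2108]
tool_rot: [0.001, 0.751, 0.661, 0.001]
force: [-0.1, 0.1, -0.5]
finger_gap: 0.421
grip_force: 0.0
```

Run:
```python
from h import *
p,r=pose();print(p.round(4),r.as_matrix().round(3).tolist())
mv([(.6657,.0085,.2,82.7)])
```

```text
[0.5033 0.0419 0.2108] [[0.127, 0.992, 0.003], [0.992, -0.127, -0.001], [-0.0, 0.003, -1.0]]
([-0.0501, 0.6611, 0.0448], [0.002, 0.0, 0.0], 4)
```

{"fn": "drive_tool", "kwargs": {"translation": [[-0.01, 0.17, 0], [-0.02, 0.34, 0], [-0.03, 0.5, 0.02], [-0.05, 0.661, 0.045], [-0.05, 0.661, 0.045], [-0.05, 0.661, 0.045]], "rot": [[0, 0, 0], [0, 0, 0], [0, 0, 0], [0, 0, 0], [0, 0, 0], [0, 0, 0]]}}

```text
t: 39.7
eef_pos: [0.664, 0.0089, 0.1969]
tool_rot: [-0.001, 0.751, 0.661, -0.001]
force: [-0.5, 0.3, -0.3]
finger_gap: 0.419
grip_force: 0.0
```

Run:
```python
from h import *
s=snap('wrist','w13');p,r=pose();print(p.round(4),r.as_matrix().round(3).tolist())
C=[]
for b,c in blobs(s,'brass'):
    x=capfit(s,b,.003,atz(s,c,.011)[0,:2]);print(b.tolist(),x.round(4));C.append(x)
np.save('/tmp/caps.npy',C)
c=min(C,key=lambda x:np.hypot(x[0]-.692,x[1]-.0535));print(c);mv([(c[0],c[1],.0225,82.7)])
```

```text
[0.664  0.009  0.1978] [[0.126, 0.992, -0.001], [0.992, -0.126, 0.0], [-0.0, -0.001, -1.0]]
[292, 117, 21, 22, 342] [0.6921 0.0541]
[310, 212, 18, 18, 255] [ 0.6984 -0.0313]
[0, 317, 18, 37, 404] [ 0.3655 -0.1187]
[0.69208568 0.05406672]
([0.193, 0.0889, 0.7012], [-0.0, 0.0, 0.0], 4)
```

{"fn": "drive_tool", "kwargs": {"translation": [[0.193, 0.089, 0.1], [0.193, 0.089, 0.3], [0.193, 0.089, 0.5], [0.193, 0.089, 0.6], [0.193, 0.089, 0.66], [0.193, 0.089, 0.69], [0.193, 0.089, 0.702], [0.193, 0.089, 0.702]], "rot": [[0, 0, 0], [0, 0, 0], [0, 0, 0], [0, 0, 0], [0, 0, 0], [0, 0, 0], [0, 0, 0], [0, 0, 0]]}}

```text
t: 40.75
eef_pos: [0.6935, 0.0537, 0.0235]
tool_rot: [0.001, 0.751, 0.661, 0.0]
force: [0.7, 0.3, 0.4]
finger_gap: 0.42
grip_force: 0.0
```

{"fn": "drive_tool", "kwargs": {"translation": [[0, 0, 0], [0, 0, 0], [0, 0, 0], [0, 0, 0], [0, 0, -0.1], [0, 0, -0.3], [0, 0, -0.5], [0, 0, -0.7], [0, 0, -0.76], [0, 0, -0.76]], "rot": [[0, 0, 0], [0, 0, 0], [0, 0, 0], [0, 0, 0], [0, 0, 0], [0, 0, 0], [0, 0, 0], [0, 0, 0], [0, 0, 0], [0, 0, 0]], "gripper": 0}}

```text
t: 42.0
eef_pos: [0.6935, 0.0537, 0.2132]
tool_rot: [0.001, 0.751, 0.661, 0.001]
force: [0.4, -0.1, -1.4]
finger_gap: 0.216
grip_force: 58.8
```

Run:
```python
from h import *
p,r=pose();print(p.round(4),r.as_matrix().round(3).tolist())
w=pin(2,-.0015,.0002);print(w)
mv([(w[0],w[1],.21,82.7),(w[0],w[1],.1685,82.7)])
```

```text
[0.6935 0.0537 0.2132] [[0.127, 0.992, 0.002], [0.992, -0.127, -0.0], [-0.0, 0.002, -1.0]]
[0.43566646 0.05012498]
([-0.1448, -1.0211, 0.0112], [0.001, 0.0, 0.0], 6)
([-0.1448, -1.0214, 0.1772], [0.001, 0.0, 0.0], 2)
```

{"fn": "drive_tool", "kwargs": {"translation": [[-0.04, -0.2, 0], [-0.08, -0.4, 0], [-0.12, -0.6, 0], [-0.145, -0.8, 0.01], [-0.145, -0.92, 0.01]], "rot": [[0, 0, 0], [0, 0, 0], [0, 0, 0], [0, 0, 0], [0, 0, 0]]}}

```text
t: 42.62
eef_pos: [0.4573, 0.0472, 0.2072]
tool_rot: [-0.001, 0.751, 0.661, -0.001]
force: [-0.3, 0.3, 0.8]
finger_gap: 0.211
grip_force: 58.8
```

{"fn": "drive_tool", "kwargs": {"translation": [[0, -0.05, 0], [0, -0.101, 0], [0, -0.101, 0], [0, -0.101, 0.07], [0, -0.101, 0.12], [0, -0.101, 0.14], [0, -0.101, 0.15], [0, -0.101, 0.158], [0, -0.101, 0.164], [0, -0.101, 0.17], [0, -0.101, 0.17]], "rot": [[0, 0, 0], [0, 0, 0], [0, 0, 0], [0, 0, 0], [0, 0, 0], [0, 0, 0], [0, 0, 0], [0, 0, 0], [0, 0, 0], [0, 0, 0], [0, 0, 0]]}}

```text
t: 44.0
eef_pos: [0.4355, 0.0506, 0.1677]
tool_rot: [-0.0, 0.75, 0.661, 0.001]
force: [2.9, 5.8, -1.6]
finger_gap: 0.213
grip_force: 58.7
```

{"fn": "drive_tool", "kwargs": {"translation": [[0.003, 0.001, 0.008], [0.003, 0.001, 0.016], [0.003, 0.001, 0.022], [0.003, 0.001, 0.027], [0.003, 0.001, 0.033], [0.003, 0.001, 0.033]], "rot": [[0, 0, 0], [0, 0, 0], [0, 0, 0], [0, 0, 0], [0, 0, 0], [0, 0, 0]]}}

```text
t: 44.75
eef_pos: [0.436, 0.0512, 0.1641]
tool_rot: [0.001, 0.75, 0.661, 0.001]
force: [-16.7, 7.2, 42.1]
finger_gap: 0.213
grip_force: 63.5
```

{"fn": "drive_tool", "kwargs": {"translation": [[0, 0, -0.02], [0, 0, -0.02], [0, 0, -0.02], [0, 0, -0.02], [0, 0, -0.1], [0, 0, -0.3], [0, 0, -0.48], [0, 0, -0.48]], "rot": [[0, 0, 0], [0, 0, 0], [0, 0, 0], [0, 0, 0], [0, 0, 0], [0, 0, 0], [0, 0, 0], [0, 0, 0]], "gripper": 0.42}}

```text
t: 45.75
eef_pos: [0.4369, 0.0505, 0.284]
tool_rot: [0.003, 0.751, 0.661, 0.002]
force: [0.0, -0.5, -0.1]
finger_gap: 0.419
grip_force: 0.0
```

Run:
```python
from h import *
s=snap('wrist','w14');p,r=pose();print(p.round(4))
b=snap('side','side2')
o=np.hstack([cv2.resize(cv2.convertScaleAbs(s['frame'],alpha=1.4),(480,360)),cv2.resize(b['frame'][170:290,240:347],(320,360),interpolation=cv2.INTER_CUBIC)])
cv2.imwrite('pics/v14.png',o)
V=np.load('/tmp/vise.npy')
# crank grip: theta 4.474+2pi seat; position
th=4.474; g=Ro.from_euler('z',V[2]).apply([.042*np.sin(th),-.1767,0])+[V[0],V[1],0]; print(g)
mv([(g[0],g[1],.24,82.7)])
```

```text
[0.4364 0.0507 0.2818]
[ 0.4017772  -0.15587053  0.        ]
([-0.8371, -0.0306, 0.1607], [0.001, 0.0, 0.0], 5)
```

View pics/v14.png

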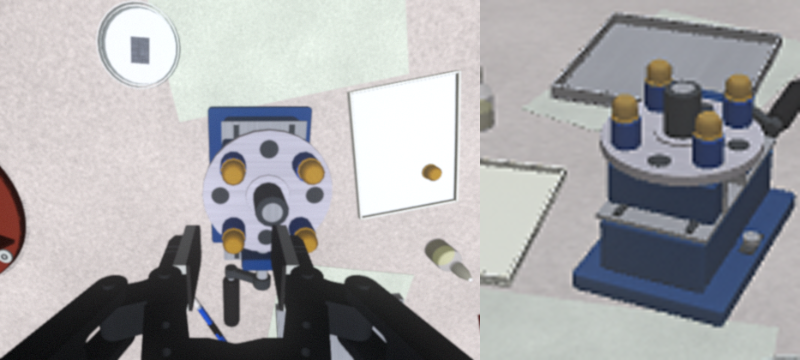

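All four caps sit flush on their rollers in both views, and the spare stays in the dish. Next I'll open the vise.

{"fn": "drive_tool", "kwargs": {"translation": [[-0.21, -0.008, 0], [-0.42, -0.016, 0.05], [-0.63, -0.023, 0.1], [-0.837, -0.031, 0.16], [-0.837, -0.031, 0.16], [-0.837, -0.031, 0.4], [-0.837, -0.031, 0.6], [-0.837, -0.031, 0.74], [-0.837, -0.031, 0.8], [-0.837, -0.031, 0.804], [-0.837, -0.031, 0.804]], "rot": [[0, 0, 0], [0, 0, 0], [0, 0, 0], [0, 0, 0], [0, 0, 0], [0, 0, 0], [0, 0, 0], [0, 0, 0], [0, 0, 0], [0, 0, 0], [0, 0, 0]], "gripper": 0.7}}

```text
t: 47.22
eef_pos: [0.402, -0.1561, 0.0797]
tool_rot: [0.001, 0.75, 0.661, 0.0]
force: [-0.2, 0.5, 0.2]
finger_gap: 0.7
grip_force: 0.0
```

{"fn": "drive_tool", "kwargs": {"translation": [[0, 0, 0], [0, 0, 0], [0, 0, 0], [0, 0, 0], [0, 0, 0], [0, 0, 0]], "rot": [[0, 0, 0], [0, 0, 0], [0, 0, 0], [0, 0, 0], [0, 0, 0], [0, 0, 0]], "gripper": 0, "grip_force": 50}}

```text
t: 47.98
eef_pos: [0.4043, -0.1565, 0.0799]
tool_rot: [0.003, 0.75, 0.661, 0.002]
force: [13.4, 1.4, -1.6]
finger_gap: 0.238
grip_force: 49.5
```

Run:
```python
from h import *
cs();t=4.46+2*np.pi
crank(t,t-np.r_[.1,.25,.5:6.31:.3,6.4])
```

```text
[-0.0382 -0.177   0.0799] [13.1  3.1 -1.6] th 4.443 tang -5.0
[[-0.001, 0.005, 0.016], [-0.002, 0.015, 0.039], [-0.004, 0.04, 0.073], [-0.006, 0.079, 0.104], [-0.008, 0.126, 0.122], [-0.011, 0.176, 0.125], [-0.013, 0.225, 0.114], [-0.015, 0.269, 0.089], [-0.018, 0.302, 0.051], [-0.02, 0.324, 0.006], [-0.022, 0.331, -0.044], [-0.024, 0.323, -0.093], [-0.027, 0.3, -0.138], [-0.029, 0.266, -0.175], [-0.031, 0.222, -0.199], [-0.034, 0.173, -0.21], [-0.036, 0.123, -0.205], [-0.038, 0.076, -0.186], [-0.04, 0.038, -0.154], [-0.043, 0.01, -0.112], [-0.045, -0.004, -0.064], [-0.047, -0.003, -0.014], [-0.049, 0.006, 0.019]] 23
```

{"fn": "drive_tool", "kwargs": {"translation": [[-0.001, 0.009, 0.016], [-0.002, 0.02, 0.039], [-0.004, 0.046, 0.073], [-0.006, 0.085, 0.104], [-0.008, 0.132, 0.122], [-0.011, 0.182, 0.125], [-0.013, 0.231, 0.114], [-0.015, 0.275, 0.089], [-0.018, 0.308, 0.051], [-0.02, 0.33, 0.006], [-0.022, 0.337, -0.044], [-0.024, 0.329, -0.093], [-0.027, 0.306, -0.138], [-0.029, 0.272, -0.175], [-0.031, 0.228, -0.199], [-0.034, 0.179, -0.21], [-0.036, 0.129, -0.205], [-0.038, 0.082, -0.186], [-0.04, 0.044, -0.154], [-0.04, 0.044, -0.154]], "rot": [[0, 0, 0], [0, 0, 0], [0, 0, 0], [0, 0, 0], [0, 0, 0], [0, 0, 0], [0, 0, 0], [0, 0, 0], [0, 0, 0], [0, 0, 0], [0, 0, 0], [0, 0, 0], [0, 0, 0], [0, 0, 0], [0, 0, 0], [0, 0, 0], [0, 0, 0], [0, 0, 0], [0, 0, 0], [0, 0, 0]]}}

```text
t: 50.48
eef_pos: [0.4085, -0.1693, 0.1194]
tool_rot: [0.001, 0.751, 0.66, -0.004]
force: [-25.9, -8.0, 21.3]
finger_gap: 0.238
grip_force: 53.5
```

{"fn": "drive_tool", "kwargs": {"translation": [[0, 0, 0], [0, 0, 0], [0, 0, 0], [0, 0, 0], [0, 0, -0.2], [0, 0, -0.45], [0, 0, -0.65], [0, 0, -0.65], [0, 0, -0.65]], "rot": [[0, 0, 0], [0, 0, 0], [0, 0, 0], [0, 0, 0], [0, 0, 0], [0, 0, 0], [0, 0, 0], [0, 0, 0], [0, 0, 0]], "gripper": 1}}

```text
t: 51.6
eef_pos: [0.411, -0.167, 0.2787]
tool_rot: [-0.0, 0.751, 0.661, -0.0]
force: [-0.2, 0.2, -0.2]
finger_gap: 0.998
grip_force: 0.0
```

Run:
```python
from h import *
p,r=pose();print(p.round(4))
s=snap('wrist','w15')
v=np.load('/tmp/rotf.npy');mv([(v[0],v[1]-.0,.27,82.7)])
```

```text
[ 0.411  -0.167   0.2787]
([0.7438, 0.125, 0.0326], [-0.001, -0.001, 0.0], 5)
```

{"fn": "drive_tool", "kwargs": {"translation": [[0.19, 0.03, 0], [0.38, 0.06, 0], [0.57, 0.09, 0.02], [0.742, 0.125, 0.032], [0.742, 0.125, 0.032], [0.742, 0.125, 0.032]], "rot": [[0, 0, 0], [0, 0, 0], [0, 0, 0], [0, 0, 0], [0, 0, 0], [0, 0, 0]]}}

```text
t: 52.4
eef_pos: [0.4649, 0.013, 0.2701]
tool_rot: [-0.001, 0.75, 0.661, -0.001]
force: [-0.4, 0.2, 0.1]
finger_gap: 0.998
grip_force: 0.0
```

Run:
```python
from h import *
s=snap('wrist','w16');p,r=pose();print(p.round(4))
C=[]
for b,c in blobs(s,'brass'):
    x=capfit(s,b,.144,atz(s,c,.152)[0,:2]);print(b.tolist(),x.round(4))
    if np.hypot(x[0]-.4654,x[1]-.0128)<.07:C.append(x)
C=np.array(C);print(len(C),C.mean(0))
d=C-C.mean(0);print(np.degrees(np.arctan2(d[:,1],d[:,0])).round(1))
mv([(.4654,.0128,.148,82.8)])
```

```text
[0.465  0.0125 0.2704]
[212, 157, 31, 32, 708] [0.4351 0.0424]
[310, 157, 30, 32, 731] [0.5012 0.0341]
[481, 168, 23, 18, 244] [0.617  0.0169]
[217, 247, 28, 31, 609] [ 0.4263 -0.0253]
[307, 247, 28, 31, 624] [ 0.4926 -0.0337]
4 [0.46381347 0.00435838]
[ 127.    38.5 -141.6  -52.9]
([0.0017, 0.0021, 0.4897], [-0.001, 0.0, -0.001], 3)
```

The rotor has shifted about 8 mm with the jaw and is still square, so I'll grip it there.

{"fn": "drive_tool", "kwargs": {"translation": [[-0.032, 0, 0.1], [-0.032, 0, 0.25], [-0.032, 0, 0.38], [-0.032, 0, 0.45], [-0.032, 0, 0.488], [-0.032, 0, 0.488]], "rot": [[0, 0, -0.003], [0, 0, -0.003], [0, 0, -0.003], [0, 0, -0.003], [0, 0, -0.003], [0, 0, -0.003]]}}

```text
t: 53.2
eef_pos: [0.4645, 0.0048, 0.1494]
tool_rot: [0.0, 0.749, 0.662, -0.0]
force: [0.0, -1.0, 0.4]
finger_gap: 1.0
grip_force: 0.0
```

{"fn": "drive_tool", "kwargs": {"translation": [[0, 0, 0], [0, 0, 0], [0, 0, 0], [0, 0, 0], [0, 0, 0], [0, 0, 0], [0, 0, 0], [0, 0, -0.1], [0, 0, -0.25], [0, 0, -0.35], [0, 0, -0.35]], "rot": [[0, 0, 0], [0, 0, 0], [0, 0, 0], [0, 0, 0], [0, 0, 0], [0, 0, 0], [0, 0, 0], [0, 0, 0], [0, 0, 0], [0, 0, 0], [0, 0, 0]], "gripper": 0, "grip_force": 80}}

```text
t: 54.58
eef_pos: [0.465, 0.0049, 0.2376]
tool_rot: [0.001, 0.749, 0.663, 0.0]
force: [0.7, -1.2, -8.6]
finger_gap: 0.328
grip_force: 80.0
```

Run:
```python
from h import *
st=robot.sense();print(st['eef_pos'].round(4),st['finger_gap'],st['force'].round(1))
# tray centre from the top image: find grey quad corners
a=snap('top','top2');f=a['frame'];hs=cv2.cvtColor(f,cv2.COLOR_BGR2HSV)
sub=f[165:265,350:450].astype(int)
g=load('top1')['frame'];gray=cv2.cvtColor(g,cv2.COLOR_BGR2GRAY)
m=((gray<150)&(gray>50)).astype(np.uint8); m[:, :355]=0;m[:,445:]=0;m[:170]=0;m[256:]=0
cnt=max(cv2.findContours(m,cv2.RETR_EXTERNAL,cv2.CHAIN_APPROX_NONE)[0],key=cv2.contourArea)
r=cv2.minAreaRect(cnt);print(r);bx=cv2.boxPoints(r);print(bx.round(1).tolist())
for z in(.016,0.003): w=atz(load('top1'),bx,z);print(z,w.round(4).tolist(),w.mean(0))
cv2.imwrite('pics/tray.png',cv2.resize(m[160:270,345:455]*255,None,fx=3,fy=3))
```

```text
[0.465  0.0049 0.2376] 0.3276143871741318 [ 0.7 -1.2 -8.6]
((399.5, 212.5), (85.0, 89.0), 90.0)
[[355.0, 170.0], [444.0, 170.0], [444.0, 255.0], [355.0, 255.0]]
0.016 [[0.6891, -0.1963, 0.016], [0.6951, -0.4586, 0.016], [0.4446, -0.4464, 0.016], [0.4387, -0.1944, 0.016]] [ 0.56686799 -0.32389311  0.016     ]
0.003 [[0.693, -0.1983, 0.003], [0.6991, -0.4635, 0.003], [0.4458, -0.4512, 0.003], [0.4399, -0.1964, 0.003]] [ 0.56948922 -0.32736228  0.003     ]
```

Run:
```python
from h import *
a=load('top1');w=atz(a,[[366,179],[436,180],[437,249],[366,248]],.016);c=w.mean(0);print(w.round(4).tolist(),c)
st=robot.sense()
f=cv2.cvtColor(a['frame'],cv2.COLOR_BGR2GRAY);print(f[214,356:376].tolist(),f[214,428:446].tolist(),f[172:188,400].tolist(),f[240:258,400].tolist())
for y in(82.7,20,0,-7): mv([(c[0],c[1],.2376,y)])
```

```text
[[0.6623, -0.2283, 0.016], [0.664, -0.4335, 0.016], [0.4612, -0.4273, 0.016], [0.4593, -0.2257, 0.016]] [ 0.56171086 -0.32869217  0.016     ]
[147, 144, 146, 145, 145, 144, 143, 143, 143, 127, 98, 99, 107, 103, 106, 100, 103, 104, 107, 104] [104, 108, 108, 106, 104, 85, 67, 82, 120, 137, 141, 140, 143, 139, 143, 142, 140, 141] [134, 132, 137, 136, 132, 130, 132, 127, 107, 76, 90, 104, 106, 109, 110, 107] [104, 105, 105, 105, 109, 107, 100, 94, 105, 130, 140, 138, 135, 138, 137, 136, 136, 129]
([-1.2776, 0.5492, -0.0065], [-0.0, 0.0, 0.003], 7)
([-1.2776, 0.5492, -0.0065], [-0.0, 0.0, 0.7], 7)
([-1.2776, 0.5492, -0.0065], [-0.0, 0.0, 0.922], 9)
([-1.2776, 0.5492, -0.0065], [-0.0, 0.0, 1.0], 10)
```

{"fn": "drive_tool", "kwargs": {"translation": [[-0.1, 0.04, -0.005], [-0.25, 0.1, -0.005], [-0.42, 0.18, -0.005], [-0.6, 0.26, -0.005], [-0.78, 0.335, -0.005], [-0.95, 0.41, -0.005]], "rot": [[0, 0, 0], [0, 0, 0], [0, 0, 0], [0, 0, 0], [0, 0, 0], [0, 0, 0]]}}

```text
t: 55.38
eef_pos: [0.5366, -0.2442, 0.2352]
tool_rot: [-0.002, 0.749, 0.662, -0.0]
force: [0.5, 0.1, -5.8]
finger_gap: 0.329
grip_force: 80.2
```

{"fn": "drive_tool", "kwargs": {"translation": [[-0.15, 0.06, 0], [-0.26, 0.11, 0], [-0.328, 0.139, 0], [-0.328, 0.139, 0], [-0.328, 0.139, 0]], "rot": [[0, 0, 0], [0, 0, 0], [0, 0, 0], [0, 0, 0], [0, 0, 0]]}}

```text
t: 56.0
eef_pos: [0.5611, -0.3279, 0.2362]
tool_rot: [-0.001, 0.749, 0.663, -0.0]
force: [0.3, -0.3, -6.4]
finger_gap: 0.322
grip_force: 80.5
```

Run:
```python
from h import *
mv([(.5617,-.3287,.09,82.7),(.5617,-.3287,.0764,82.7)]);print(pose()[0],pose()[1].as_matrix().round(3).tolist())
```

```text
([-0.004, 0.0042, 0.5847], [-0.001, -0.001, 0.003], 4)
([-0.0041, 0.0043, 0.6391], [-0.001, -0.001, 0.003], 2)
[ 0.56108763 -0.32787404  0.23616943] [[0.122, 0.993, -0.002], [0.993, -0.122, 0.002], [0.002, -0.002, -1.0]]
```

{"fn": "drive_tool", "kwargs": {"translation": [[-0.004, 0.004, 0.1], [-0.004, 0.004, 0.25], [-0.004, 0.004, 0.4], [-0.004, 0.004, 0.52], [-0.004, 0.004, 0.59], [-0.004, 0.004, 0.615], [-0.004, 0.004, 0.628], [-0.004, 0.004, 0.636], [-0.004, 0.004, 0.636]], "rot": [[0, 0, 0], [0, 0, 0], [0, 0, 0], [0, 0, 0], [0, 0, 0], [0, 0, 0], [0, 0, 0], [0, 0, 0], [0, 0, 0]]}}

```text
t: 57.12
eef_pos: [0.5628, -0.3302, 0.0797]
tool_rot: [0.001, 0.749, 0.663, 0.0]
force: [-0.2, 0.4, -7.4]
finger_gap: 0.328
grip_force: 80.5
```

{"fn": "drive_tool", "kwargs": {"translation": [[0, 0, 0.005], [0, 0, 0.01], [0, 0, 0.014], [0, 0, 0.014]], "rot": [[0, 0, 0], [0, 0, 0], [0, 0, 0], [0, 0, 0]]}}

```text
t: 57.62
eef_pos: [0.5627, -0.3302, 0.0771]
tool_rot: [0.001, 0.749, 0.663, -0.0]
force: [-4.5, 2.7, 4.5]
finger_gap: 0.328
grip_force: 81.8
```

Contact with the tray floor. Release and retreat.

{"fn": "drive_tool", "kwargs": {"translation": [[0, 0, 0], [0, 0, 0], [0, 0, 0], [0, 0, 0], [0, 0, 0], [0, 0, 0], [0, 0, -0.1], [0, 0, -0.3], [0, 0, -0.55], [0, 0, -0.7], [0, 0, -0.7], [0, 0, -0.7]], "rot": [[0, 0, 0], [0, 0, 0], [0, 0, 0], [0, 0, 0], [0, 0, 0], [0, 0, 0], [0, 0, 0], [0, 0, 0], [0, 0, 0], [0, 0, 0], [0, 0, 0], [0, 0, 0]], "gripper": 1}}

```text
t: 59.12
eef_pos: [0.5624, -0.3298, 0.2496]
tool_rot: [-0.0, 0.749, 0.663, -0.0]
force: [-0.2, -0.2, -0.4]
finger_gap: 1.003
grip_force: 0.0
```

Run:
```python
from h import *
s=snap('wrist','w17');b=snap('side','side3')
o=np.hstack([cv2.resize(cv2.convertScaleAbs(s['frame'],alpha=1.4),(480,360)),cv2.resize(b['frame'][160:290,230:346],(320,360),interpolation=cv2.INTER_CUBIC)])
cv2.imwrite('pics/v17.png',o)
C=[]
for q,c in blobs(s,'brass'):
    x=capfit(s,q,.071,atz(s,c,.079)[0,:2]);print(q.tolist(),x.round(4))
print(pose()[0])
```

```text
[223, 136, 25, 26, 475] [ 0.5339 -0.2929]
[305, 136, 25, 26, 476] [ 0.6    -0.3009]
[226, 214, 23, 25, 420] [ 0.5251 -0.3603]
[304, 214, 22, 25, 422] [ 0.592  -0.3685]
[ 0.56201721 -0.32947233  0.24862591]
```

View pics/v17.png

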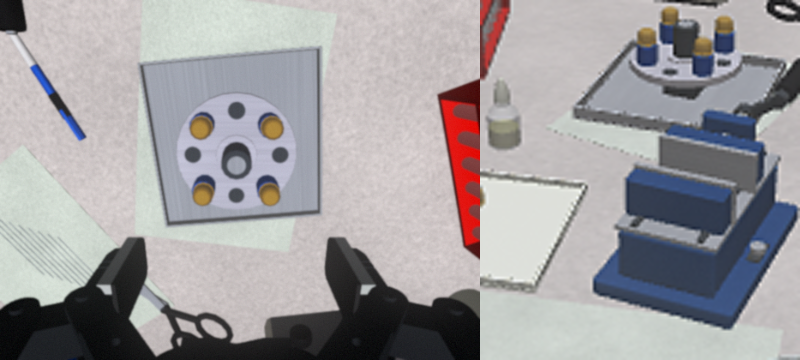

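The rotor stands upright in the tray close to its centre with all four caps seated, and the vise is open. Handing in.

```bash
python3 -c "
from cell import robot
print(robot.job_done())"
```

```text
the job is handed in; nothing more can be done
None
```

I handed the job in at about 59 s of the 210 s allowed: the rotor stands upright near the middle of the tray with a cap pressed fully down on all four rollers, and the vise is cranked open about 10 mm past the clamp; no verdict came back.

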